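# Feel out the high post of a levelling stand, screw it down, lay the casting tray on

## Robot

A 6-joint arm with a two-finger parallel gripper is mounted at the origin on a cart in front of the work surface, level with it; the furniture and walls round the work are solid. World frame = base frame: x ahead of the robot, y to its left, z up, the work surface at z = 0. Lengths are in m, angles in degrees, forces in N, time in s.
With the tool pointing down it reaches from about 0.4 to 0.825 m from the base axis. Payload 7 kg.
Tool frame: the origin (TCP) lies midway between the tips of the shut fingers; the grasp point (between the pads) lies 19 mm behind it (r.hold_point_z is the distance from the TCP to the grasp point, in m); x points along the fingers, y is the direction in which the jaws open and shut, and the axes are right-handed (so a half turn about x gives the same grasp; the last joint's range is limited). The gripper opens to 88 mm and grips with 3 to 60 N. Pads are 19 mm wide; open, the fingers measure 130 mm over their backs; the gripper's body (78 mm by 193 mm) begins 47 mm behind the grasp point.
Start: joints at [80.621, 20.546, 0.682, 0, -70.136, -16.507], TCP at [0.295, 0.607, 0.227] pointing down, gripper open.
Joint ranges: [-176.03, 176.03], [-82.01, 121.73], [-58.28, 71.71], [-173.87, 95.51], [-174.79, -0.11], [-173.66, 173.66]. Speed limits (degrees/s): [136.94, 136.94, 172.46, 180, 180, 180].

## Interface

Orientations are given as [roll, pitch, yaw] about the fixed x, y, z axes, in that order (R = Rz(yaw) Ry(pitch) Rx(roll)).
In Python, from plant import r, viewer, order gives the robot as it stands. The module is installed in compiled form; this text tells all that it offers.
- The arm moves only by the shell command python3 -m creep 'ROWS' [FORCE]. ROWS is JSON, a list of rows, each an object of numbers: "ax", "ay", "az": the turn, a rotation vector about the tool's x, y, z in degrees; "tx", "ty", "tz": the shift along the tool's x, y, z in m; "fingers": the finger opening in m, from 0 to 0.0876. A call has 1 to 5 rows; each row is the pose to reach, as a shift and turn from the pose commanded when the call began, along the tool's axes at that moment; what a row does not reach only later rows make up. A row lasts 1/10 s, in which the tool goes at most 50 mm and 8.59 degrees, less where a joint would pass 70% of its speed; a pose out of reach is approached as far as the arm can. A call with a gripper value outside its range is refused whole. The fingers move at their own pace and stop on an object; FORCE is the grip in N (left out, the last holds). Time passes only in rows, so rows that repeat a pose let the fingers close. It gives the time, the measured TCP pose, the force and the opening at its end, in the units of the state.
- r.get_state(): the state, without advancing time (a new reading comes with each control period).
- viewer.capture(name): name is "scene" or "top" or "wrist"; returns a dict with "pixels" (400x640x3 uint8, blue, green, red), "depth" (400x640 float32, m along the optical axis (not along the pixel's ray), 0 where there is no reading), "fx", "fy", "cx", "cy" (pixels), "rvec" (rotation vector, rad) and "tvec" (3), from world to camera coordinates, as OpenCV has them; the wrist camera has in their place "T_tool_cam" (4x4, takes a point from camera to tool coordinates, whose origin is the TCP and whose axes are the tool frame's). Camera axes: x right, y down, z forward; pixel columns grow to the right and rows downward; lengths in m; the calibration is good to about 2 mm. A picture is of the moment at which its call begins: read the wrist's pose just before it.
- order.close_job(): hands the job in, once; it reports no verdict.
The state is a dict: "time_s": time; "joints": joint angles; "qd": joint speeds; "joint_torque": joint torques, N m; "tcp_pos": TCP position; "eef_rot": TCP orientation; "contact_force": force on the tool from outside, world axes, zero at the start; "moment": the same for the moment, N m; "gripper_width": finger opening in m.
Only numpy, scipy, OpenCV 4.12 (cv2) and the standard library are available. Lean on these libraries where they do the work, as an engineer would, in place of code of your own. Each camera call takes 0.05 s, during which the arm holds its last target.

## Task

The stand for the caramel tray is out of level: one of its three posts stands a few millimetres high. Feel the posts lightly with the spring-tipped feeler to find which one and by how much, put the feeler back in its rest, screw that post down with its thumb wheel until it is level with the other two, and lay the tray centrally on the three posts so that it is level. Never push the feeler's tip in to its stop.

Things in the scene. Friction and masses are not known exactly. Their poses are not given: they have to be found in the camera images.
- stand: grey three-armed levelling stand, fixed; arms 15 mm high. Origin: on the table midway between the three screw posts, which stand at x 65, y 0; x -32.5, y 56; x -32.5, y -56 mm. Round each post sits a black thumb wheel, 43 mm diameter, from 24 to 40 mm above the table; turned clockwise seen from above it lowers its post, 3 mm per radian (wheel stays at its height), 0.09 N m friction
- post_1 (a point): axis of one of the stand's three screw posts at the height at which its brass pad (18 mm across, top face) is level: 62 mm above the table; fixed to the stand. The pad of the high post is 2.7 to 4.2 mm above this level, the other two are at it; the pads' true heights are not measured and the high post changes from start to start
- post_2 (a point): axis of one of the stand's three screw posts at the height at which its brass pad (18 mm across, top face) is level: 62 mm above the table; fixed to the stand. The wheel below it has the same axis; its travel is about 1.3 rad below level and 1.8 rad above. The post sticks out 22 mm above the wheel
- post_3 (a point): axis of one of the stand's three screw posts at the height at which its brass pad (18 mm across, top face) is level: 62 mm above the table; fixed to the stand. All three posts and wheels look and work alike
- feeler: feeler, 120 mm long, 0.12 kg, upright in its rest at the start: black round handle 22 mm diameter from 50 to 120 mm, brass collar 26 mm diameter from 45 to 50 mm, steel shaft 10 mm diameter from 11 mm. Origin: where the end of the tip is when sprung out; z along it to the handle
- feeler_tip: the feeler's sprung steel tip, 7 mm diameter; origin: centre of its end. It slides up into the shaft against a spring, 1.5 N per mm, 6.6 mm travel; more than 10 N on it means that it has hit its stop, which bends it
- feeler_rest: fixed rest: dark foot 70 x 70 x 6 mm with an aluminium tube 30 mm across, bore about 15 mm, mouth 55 mm above the table. Origin: on the table under the tube. The parked feeler hangs by its collar on the tube's mouth, its origin 10 mm above the table
- rest_mouth (a point): centre of the mouth of the rest's tube, 55 mm above the table
- tray: two-bay steel casting tray, 180 (x) x 160 (y) mm, walls 24 mm high, flat underside, 0.55 kg, empty, starts on the table. Origin: centre of its underside, z up. A divider 10 mm thick runs along x through the middle, with a lifting tab on it. Lying level on the three posts its origin is 62 mm above the stand's
- tab (a point): lifting tab in the middle of the tray's divider: 10 mm thick in y, 60 mm long in x, top edge 44 mm above the tray's underside, tray floor 4 mm; this point is 32 mm above the underside
- timer: red and white wind-up kitchen timer, 62 mm across, 48 mm high; bystander, not to be moved. Origin: centre of its underside
- bottle: white squeeze bottle with green nozzle, upright, 50 mm across, 162 mm high; bystander, not to be moved. Origin: centre of its underside
There are look-alikes about, which are no part of the job. There is more than one size of the feeler; the job needs the largest.

How it is judged (in metres and radians):
On the way, in this order (a step that is already met when the one before it is completed fails the run):
1. a post's pad is felt with the feeler's tip (((contact force between feeler_tip and anything else above 1 N and horizontal distance between feeler_tip and post_1 below 0.012 m and z of feeler_tip in the frame of stand above 0.05 m) or (contact force between feeler_tip and anything else above 1 N and horizontal distance between feeler_tip and post_2 below 0.012 m and z of feeler_tip in the frame of stand above 0.05 m) or (contact force between feeler_tip and anything else above 1 N and horizontal distance between feeler_tip and post_3 below 0.012 m and z of feeler_tip in the frame of stand above 0.05 m))), for 0.05 s.
2. the feeler is back in its rest and let go (horizontal distance between feeler and rest_mouth below 0.006 m and z of feeler in the frame of feeler_rest below 0.014 m and contact force between the fingers and feeler below 0.1 N), for 0.2 s.
At the end, for the whole second after the job is handed in: Feeler hanging in its rest, let go (6 mm sideways, 4 mm in height). Tray at rest on the three posts, let go: centred within 15 mm, tilt under 0.013 rad (posts equal to about 1.2 mm), underside 60.5 to 63.2 mm above the table (the level of the two posts that were right) (all of step 2 and horizontal distance between tray and stand below 0.015 m and z of tray in the frame of stand between 0.0605 and 0.0632 m and angle between tray's own z axis and vertical below 0.013 rad and contact force between the fingers and tray below 0.1 N and linear speed of tray below 0.01 m/s); the robot touches nothing.
It fails at once if the feeler's tip is pressed with more than 10 N (pushed in to its stop) (contact force between feeler_tip and anything else above 10 N).
It fails at once if the timer or the squeeze bottle is moved by more than 30 mm (distance of any of timer, bottle from where it was at the start of the episode above 0.03 m).
It also fails if it takes over 72 s, if anything falls off the work surface, if the arm or the gripper's body presses on something with over 40 N, if the wrist force passes 120 N, or if a joint passes its speed limit or range.

## Working session

There is one attempt and no reset: what is moved stays moved. The work goes in short steps, Python scripts to look and compute and a shell command to move; the robot and the scene stay as the last step left them, time stands still between calls to the robot, and variables do not carry over. Pictures are saved under pics/ and viewed, and the job is handed in when it is done.

```bash
mkdir -p pics; cat > h.py <<'E'
import numpy as np, cv2
from plant import r, viewer, order
from scipy.spatial.transform import Rotation as R
def cap(n,name,save=True):
    s=r.get_state(); d=viewer.capture(n)
    if n=='wrist':
        T=np.eye(4); T[:3,:3]=R.from_euler('xyz',s['eef_rot'],degrees=True).as_matrix(); T[:3,3]=s['tcp_pos']
        d['Twc']=T@np.array(d['T_tool_cam'])
    else:
        M=np.eye(4); M[:3,:3]=cv2.Rodrigues(np.array(d['rvec'],float))[0]; M[:3,3]=np.array(d['tvec']).ravel()
        d['Twc']=np.linalg.inv(M)
    if save: cv2.imwrite('pics/%s.png'%name,d['pixels'])
    np.savez('pics/%s.npz'%name,**{k:v for k,v in d.items()})
    return d
def load(name): return dict(np.load('pics/%s.npz'%name,allow_pickle=True))
def pt(d,u,v,z=None):
    """world point from depth (z None) or by intersecting plane z"""
    ray=np.array([(u-d['cx'])/d['fx'],(v-d['cy'])/d['fy'],1.0]); T=d['Twc']
    if z is None:
        return T[:3,:3]@(ray*d['depth'][int(round(v)),int(round(u))])+T[:3,3]
    w=T[:3,:3]@ray; return T[:3,3]+w*(z-T[2,3])/w[2]
def cloud(d):
    v,u=np.mgrid[:400,:640]; z=d['depth']
    P=np.stack([(u-d['cx'])/d['fx']*z,(v-d['cy'])/d['fy']*z,z],-1)
    return P@d['Twc'][:3,:3].T+d['Twc'][:3,3]
E
python3 - <<'E'
from h import *
print(r.get_state(), r.hold_point_z)
for n in('scene','top','wrist'): d=cap(n,n+'0'); print(n,d['Twc'].round(3).tolist(),d['fx'])
E
```

```text
{'time_s': 0.0, 'joints': array([ 8.06204520e+01,  2.05921581e+01,  6.33052735e-01, -2.01248720e-02,
       -7.01380683e+01, -1.65085316e+01]), 'qd': array([ 0.07959326, -0.00091304, -0.09195236,  0.00219559, -0.07144844,
        0.07791886]), 'joint_torque': array([-3.78531222e-04, -5.82727754e+01,  2.93042189e+01,  6.99670002e+00,
        6.75269999e-03, -1.68083188e-04]), 'tcp_pos': array([0.29450458, 0.60679738, 0.22560906]), 'eef_rot': array([  95.4930544 ,   89.90100121, -110.40187885]), 'contact_force': array([ 0.276377  , -0.07928099, -0.26129471]), 'moment': array([ 0.02318799, -0.01037788,  0.04695644]), 'gripper_width': 0.08797279613179106} 0.0188
scene [[0.676, -0.349, 0.649, -0.167], [-0.737, -0.333, 0.589, -0.666], [0.011, -0.876, -0.482, 0.62], [0.0, 0.0, 0.0, 1.0]] 463.7221113684296
top [[0.011, -0.982, 0.187, 0.384], [-1.0, -0.012, -0.005, -0.003], [0.007, -0.186, -0.982, 1.101], [0.0, 0.0, 0.0, 1.0]] 424.75610735171284
wrist [[-0.437, -0.857, -0.274, 0.369], [-0.9, 0.417, 0.131, 0.571], [0.002, 0.304, -0.953, 0.384], [0.0, 0.0, 0.0, 1.0]] 300.7960423242098
```

View pics/top0.png

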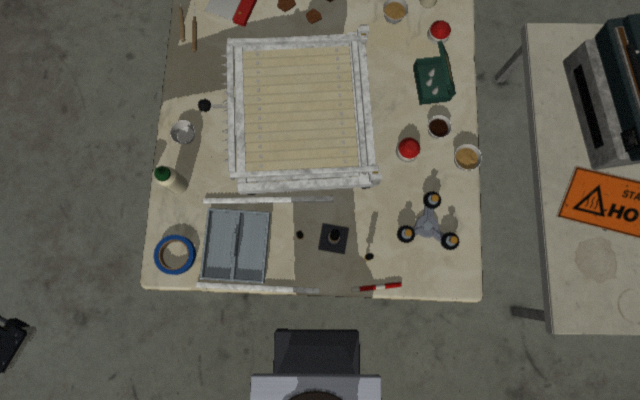

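View pics/scene0.png

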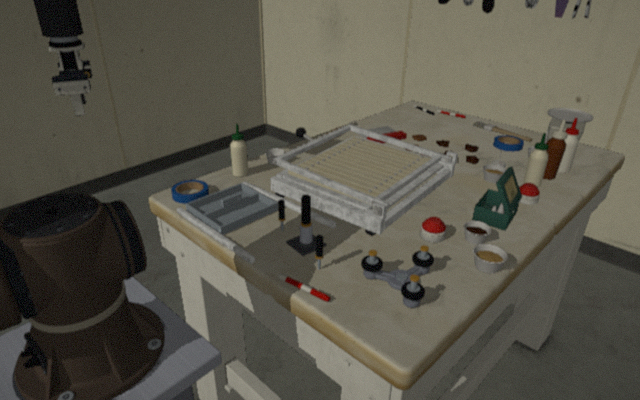

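View pics/wrist0.png

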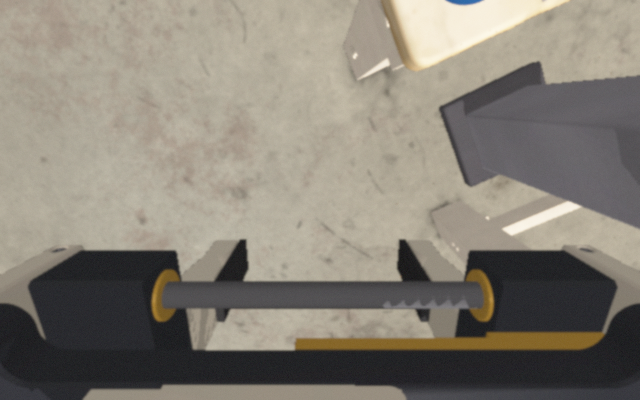

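```bash
python3 - <<'E'
from h import *
d=load('top0'); p=d['pixels']
cv2.imwrite('pics/c1.png',cv2.resize(p[180:300,290:490],None,fx=4,fy=4,interpolation=3))
cv2.imwrite('pics/c2.png',cv2.resize(p[160:300,140:340],None,fx=4,fy=4,interpolation=3))
s=load('scene0')['pixels']
cv2.imwrite('pics/c3.png',cv2.resize(s[180:320,240:440],None,fx=4,fy=4,interpolation=3))
E
```

```text
(no output)
```

View pics/c1.png

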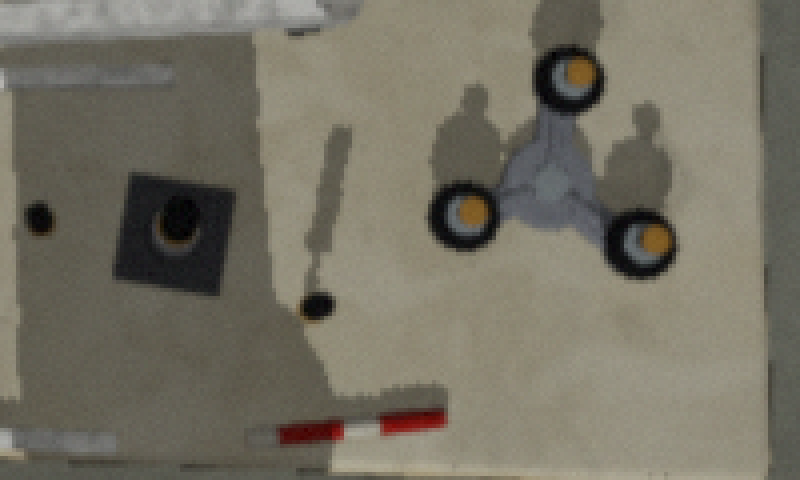

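View pics/c2.png

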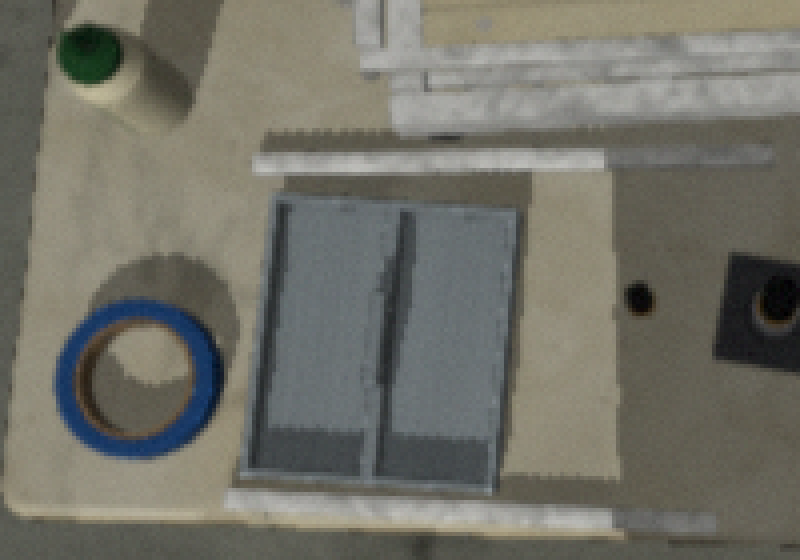

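View pics/c3.png

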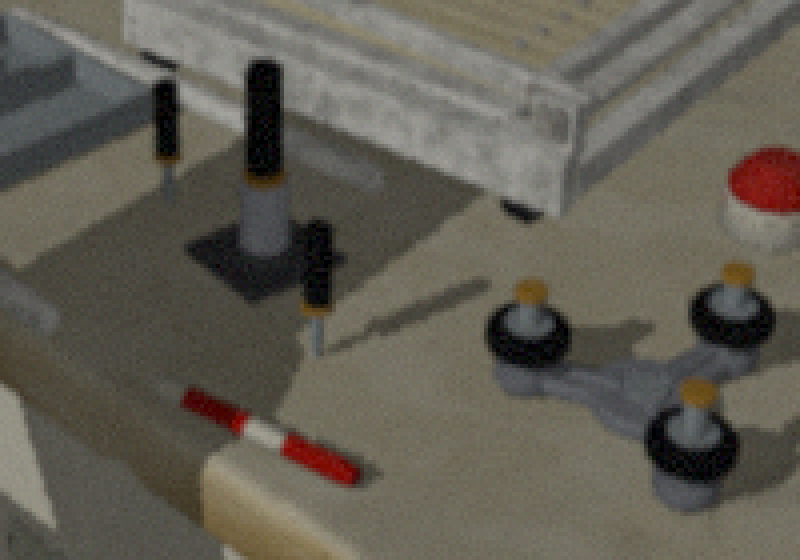

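```bash
python3 - <<'E'
from h import *
from scipy.optimize import least_squares
d=load('top0'); C=cloud(d)
f=lambda x,y,ox,oy:(ox+x/4-.375,oy+y/4-.375)
for n,xy in dict(A=(581,70),B=(474,212),Cc=(656,240)).items():
    u,v=f(*xy,290,180); print(n,pt(d,u,v,.062).round(4),pt(d,u,v).round(4))
def circ(Q,r=None):
    s=least_squares(lambda p:np.hypot(Q[:,0]-p[0],Q[:,1]-p[1])-p[2],[*Q[:,:2].mean(0),.02],loss='soft_l1',f_scale=.002).x
    return s
# handle top
def reg(x0,x1,y0,y1,z0,z1):
    m=(C[...,0]>x0)&(C[...,0]<x1)&(C[...,1]>y0)&(C[...,1]<y1)&(C[...,2]>z0)&(C[...,2]<z1); return C[m]
for n,xy in dict(handle=(180,215)).items():
    u,v=f(*xy,290,180);h=pt(d,u,v,.13); print(n,h.round(4),pt(d,u,v).round(4))
    Q=reg(h[0]-.03,h[0]+.03,h[1]-.03,h[1]+.03,.115,.15); print(len(Q),Q.mean(0).round(4),np.ptp(Q,axis=0))
# foot
cs=[(133,173),(236,188),(219,296),(114,278)]
P=np.array([pt(d,*f(*c,290,180),.006) for c in cs]); print('foot',P.round(4),P.mean(0).round(4))
cs=[(275,195),(521,208),(495,491),(240,478)]
P=np.array([pt(d,*f(*c,140,160),.024) for c in cs]); print('tray',P.round(4),P.mean(0).round(4),[np.linalg.norm(P[i]-P[i-1]) for i in range(4)])
e=P[0]+P[1]-P[2]-P[3]; print('yaw',np.degrees(np.arctan2(e[1],e[0])))
# heights map summary
for nm,b in dict(timers=(.5,.62,-.4,-.1)).items(): pass
for (u,v) in [(408,149),(165,174),(440,30),(270,198),(260,289),(300,233),(369,256)]: print(u,v,pt(d,u,v).round(3))
# bars height
Q=reg(.3,.75,-.1,.45,.01,.3); 
print('furn max z', reg(.55,.95,-.2,.3,.0,.4)[:,2].max())
E
```

```text
A [ 0.5865 -0.2931  0.062 ] [ 0.5873 -0.2942  0.058 ]
B [ 0.4969 -0.2238  0.062 ] [ 0.4966 -0.2234  0.0641]
Cc [ 0.481 -0.335  0.062] [ 0.4804 -0.3329  0.0686]
handle [ 0.4857 -0.0406  0.13  ] [ 0.4859 -0.0406  0.1289]
73 [ 0.4865 -0.041   0.129 ] [0.01983895 0.02067698 0.0151945 ]
foot [[ 0.5257 -0.0148  0.006 ]
 [ 0.5167 -0.0817  0.006 ]
 [ 0.4471 -0.0707  0.006 ]
 [ 0.4578 -0.0033  0.006 ]] [ 0.4868 -0.0426  0.006 ]
tray [[0.5573 0.2794 0.024 ]
 [0.5508 0.1216 0.024 ]
 [0.3728 0.1318 0.024 ]
 [0.3789 0.2904 0.024 ]] [0.4649 0.2058 0.024 ] [np.float64(0.17867013303517734), np.float64(0.1579804393039963), np.float64(0.17830047578672165), np.float64(0.15872986019362265)]
yaw -3.4003462893424032
408 149 [ 0.715 -0.232  0.05 ]
165 174 [0.62  0.358 0.131]
440 30 [ 1.055 -0.329  0.048]
270 198 [0.588 0.124 0.014]
260 289 [0.356 0.14  0.019]
300 233 [0.49  0.041 0.085]
369 256 [ 0.438 -0.124  0.085]
furn max z 0.12979733818461514
```

```bash
cat >> h.py <<'E'
def plan(pos,yawy=None,down=True):
    """yawy: world angle (deg) of tool y axis; tool x down. prints tool-frame shift/turn from measured pose"""
    s=r.get_state(); Rm=R.from_euler('xyz',s['eef_rot'],degrees=True); p=np.array(s['tcp_pos'])
    sh=Rm.inv().apply(np.array(pos)-p)
    x=Rm.as_matrix()
    cur=np.degrees(np.arctan2(x[1,1],x[0,1]))
    if yawy is None: yawy=cur
    a=np.radians(yawy); X=np.array([0,0,-1.]);Y=np.array([np.cos(a),np.sin(a),0]);Rt=R.from_matrix(np.stack([X,Y,np.cross(X,Y)],1))
    rv=np.degrees((Rm.inv()*Rt).as_rotvec())
    print('pos',p.round(4),'yawy %.2f'%cur,'shift',sh.round(4),'turn',rv.round(2),'t',round(s['time_s'],2),'F',np.array(s['contact_force']).round(2),'w',round(s['gripper_width'],4),'j6',s['joints'][5].round(1))
E
python3 - <<'E'
from h import *
print(R.from_euler('xyz',r.get_state()['eef_rot'],degrees=True).as_matrix().round(3))
plan([.487,-.041,.20],-90); plan([.487,-.041,.20],90)
E
```

```text
[[-0.    -0.437 -0.9  ]
 [-0.001 -0.9    0.437]
 [-1.     0.001 -0.   ]]
pos [0.2946 0.6069 0.2258] yawy -115.89 shift [ 0.0266  0.4988 -0.456 ] turn [-2.589e+01  1.000e-02 -7.000e-02] t 0.15 F [ 0.56  0.1  -0.73] w 0.0877 j6 -16.5
pos [0.2946 0.6069 0.2258] yawy -115.89 shift [ 0.0266  0.4988 -0.456 ] turn [ 1.5411e+02 -1.0000e-01 -1.0000e-02] t 0.15 F [ 0.56  0.1  -0.73] w 0.0877 j6 -16.5
```

```bash
python3 -m creep '[{"ty":0.25,"tz":-0.228,"tx":0.02,"ax":-25.9},{"ty":0.25,"tz":-0.228,"tx":0.02,"ax":-25.9},{"ty":0.25,"tz":-0.228,"tx":0.02,"ax":-25.9},{"ty":0.25,"tz":-0.228,"tx":0.02,"ax":-25.9},{"ty":0.25,"tz":-0.228,"tx":0.02,"ax":-25.9}]'; python3 -c "
from h import *
plan([.487,-.041,.20],-90)"
```

```text
pos [0.2946 0.6069 0.2258] yawy -115.89 shift [ 0.0266  0.4988 -0.456 ] turn [-2.589e+01  1.000e-02 -7.000e-02] t 0.15 F [ 0.56  0.1  -0.73] w 0.0877 j6 -16.5invalid input
```

```bash
python3 -m creep '[{"ax":-8,"ay":0,"az":0,"tx":0.004,"ty":0.03,"tz":-0.03,"fingers":0.0876}]'; echo; python3 -m creep '[{"ty":0.03,"tz":-0.03}]'
```

```text
time_s: 0.25
tcp_pos: [0.3078, 0.5696, 0.2213]
eef_rot: [143.7, 90.0, -54.0]
contact_force: [0.1, -0.4, -0.3]
gripper_width: 0.0878
invalid input
```

```bash
python3 -c "
from h import *
plan([.487,-.041,.20],-90)"; python3 -m creep '[{"tx":0.02,"ty":0.2,"tz":-0.15,"ax":-17.8,"ay":0,"az":0,"fingers":0.0876},{"tx":0.02,"ty":0.2,"tz":-0.15,"ax":-17.8,"ay":0,"az":0,"fingers":0.0876},{"tx":0.02,"ty":0.2,"tz":-0.15,"ax":-17.8,"ay":0,"az":0,"fingers":0.0876},{"tx":0.02,"ty":0.2,"tz":-0.15,"ax":-17.8,"ay":0,"az":0,"fingers":0.0876},{"tx":0.02,"ty":0.2,"tz":-0.15,"ax":-17.8,"ay":0,"az":0,"fingers":0.0876}]';python3 -c "
from h import *
plan([.487,-.041,.20],-90)"
```

```text
pos [0.3078 0.5696 0.2213] yawy -107.73 shift [ 0.0215  0.5271 -0.3566] turn [-17.73  -0.02  -0.02] t 0.25 F [ 0.14 -0.37 -0.27] w 0.0878 j6 -6.6
time_s: 0.75
tcp_pos: [0.3898, 0.3295, 0.2025]
eef_rot: [-111.2, 90.0, 68.7]
contact_force: [0.9, 0.6, 0.5]
gripper_width: 0.0875
pos [0.3898 0.3295 0.2025] yawy -90.06 shift [ 0.0024  0.3704 -0.0976] turn [-0.06 -0.    0.  ] t 0.75 F [0.87 0.56 0.49] w 0.0875 j6 27.7
```

```bash
python3 -m creep '[{"tx":0,"ty":0.37,"tz":-0.098,"ax":0,"ay":0,"az":0,"fingers":0.0876},{"tx":0,"ty":0.37,"tz":-0.098,"ax":0,"ay":0,"az":0,"fingers":0.0876},{"tx":0,"ty":0.37,"tz":-0.098,"ax":0,"ay":0,"az":0,"fingers":0.0876},{"tx":0,"ty":0.37,"tz":-0.098,"ax":0,"ay":0,"az":0,"fingers":0.0876},{"tx":0,"ty":0.37,"tz":-0.098,"ax":0,"ay":0,"az":0,"fingers":0.0876}]' >/dev/null; python3 -m creep '[{"tx":0,"ty":0.13,"tz":-0.032,"ax":0,"ay":0,"az":0,"fingers":0.0876},{"tx":0,"ty":0.13,"tz":-0.032,"ax":0,"ay":0,"az":0,"fingers":0.0876},{"tx":0,"ty":0.13,"tz":-0.032,"ax":0,"ay":0,"az":0,"fingers":0.0876},{"tx":0,"ty":0.13,"tz":-0.032,"ax":0,"ay":0,"az":0,"fingers":0.0876}]'; python3 -c "
from h import *
plan([.487,-.041,.16],-90)
cap('wrist','w1')"
```

```text
time_s: 1.65
tcp_pos: [0.4852, -0.0436, 0.2023]
eef_rot: [36.4, 89.9, -143.9]
contact_force: [0.6, -0.7, -0.3]
gripper_width: 0.0878
pos [ 0.4852 -0.0436  0.2023] yawy -90.33 shift [ 0.0423 -0.0027 -0.0018] turn [-0.33  0.05 -0.03] t 1.65 F [ 0.61 -0.66 -0.32] w 0.0878 j6 71.6
```

View pics/w1.png

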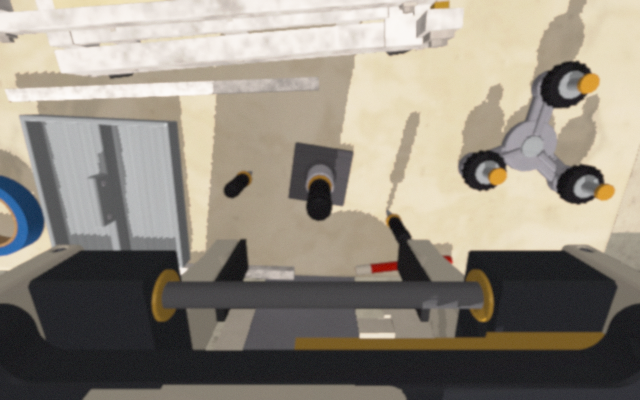

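```bash
python3 - <<'E'
from h import *
d=load('w1'); C=cloud(d)
print('handle top',pt(d,319,206,.13).round(4),pt(d,319,206).round(4))
print('collar',pt(d,319,183,.058).round(4))
print('tube mouth rear edge(318,166)',pt(d,318,167,.055).round(4))
P=np.array([pt(d,*c,.006) for c in [(296,143),(352,150),(345,206),(290,196)]]);print('foot',P.round(4),P.mean(0).round(4))
for c in [(589,83),(497,177),(604,192)]: print('pad',pt(d,*c,.062).round(4),pt(d,*c).round(4))
print('centre',np.mean([pt(d,*c,.062) for c in [(589,83),(497,177),(604,192)]],0))
print('hub',pt(d,533,147,.015))
P=np.array([pt(d,*c,.024) for c in [(22,117),(177,122)]]);print('tray corners',P.round(4))
# pad pixels by colour (orange)
h=cv2.cvtColor(d['pixels'],cv2.COLOR_BGR2HSV); m=((h[...,0]>10)&(h[...,0]<25)&(h[...,1]>150)&(h[...,2]>150)).astype(np.uint8)
m[220:]=0;m[:,:450]=0;m[:60]=0
n,l,st,ce=cv2.connectedComponentsWithStats(m)
for i in range(1,n):
    if st[i,4]>40:
        q=C[l==i]; print(st[i],ce[i].round(1),pt(d,*ce[i],.062).round(4),'medz',np.median(q[:,2]).round(4), pt(d,ce[i][0],ce[i][1]).round(4))
E
```

```text
handle top [ 0.4901 -0.0415  0.13  ] [ 0.4899 -0.0415  0.1293]
collar [ 0.4908 -0.0409  0.058 ]
tube mouth rear edge(318,166) [ 0.507 -0.04   0.055]
foot [[ 0.5256 -0.014   0.006 ]
 [ 0.5171 -0.0794  0.006 ]
 [ 0.4477 -0.0724  0.006 ]
 [ 0.4611 -0.0045  0.006 ]] [ 0.4879 -0.0426  0.006 ]
pad [ 0.5857 -0.292   0.062 ] [ 0.5857 -0.2913  0.0628]
pad [ 0.497 -0.222  0.062] [ 0.4971 -0.2216  0.0626]
pad [ 0.4804 -0.3354  0.062 ] [ 0.4817 -0.3311  0.0664]
centre [ 0.52101346 -0.28310492  0.062     ]
hub [ 0.5205307  -0.28508853  0.015     ]
tray corners [[0.5573 0.2784 0.024 ]
 [0.5511 0.1125 0.024 ]]
[578  74  21  20 290] [588.4  83.3] [ 0.5855 -0.2915  0.062 ] medz 0.0621 [ 0.5854 -0.2908  0.0627]
[489 168  17  17 212] [497.2 176. ] [ 0.498 -0.222  0.062] medz 0.0619 [ 0.498  -0.2218  0.0623]
[595 185  19  15 200] [604.7 192. ] [ 0.4804 -0.3361  0.062 ] medz 0.0655 [ 0.4815 -0.3322  0.066 ]
```

```bash
python3 -m creep '[{"tx":0.04,"ty":-0.002,"tz":-0.003,"ax":-0.3,"ay":0,"az":0,"fingers":0.0876},{"tx":0.08,"ty":-0.002,"tz":-0.003,"ax":-0.3,"ay":0,"az":0,"fingers":0.0876},{"tx":0.116,"ty":-0.002,"tz":-0.003,"ax":-0.3,"ay":0,"az":0,"fingers":0.0876},{"tx":0.116,"ty":-0.002,"tz":-0.003,"ax":-0.3,"ay":0,"az":0,"fingers":0.0876},{"tx":0.116,"ty":-0.002,"tz":-0.003,"ax":-0.3,"ay":0,"az":0,"fingers":0.0876}]'; python3 -c "
from h import *
plan([.488,-.0415,.086],-90)
cap('wrist','w2')"
```

```text
time_s: 2.2
tcp_pos: [0.4882, -0.0377, 0.0871]
eef_rot: [38.9, 89.9, -140.8]
contact_force: [-0.3, -0.1, 0.2]
gripper_width: 0.0873
pos [ 0.4882 -0.0377  0.0871] yawy -89.70 shift [0.0011 0.0038 0.0002] turn [ 0.3   0.06 -0.04] t 2.2 F [-0.27 -0.09  0.23] w 0.0873 j6 71.6
```

View pics/w2.png

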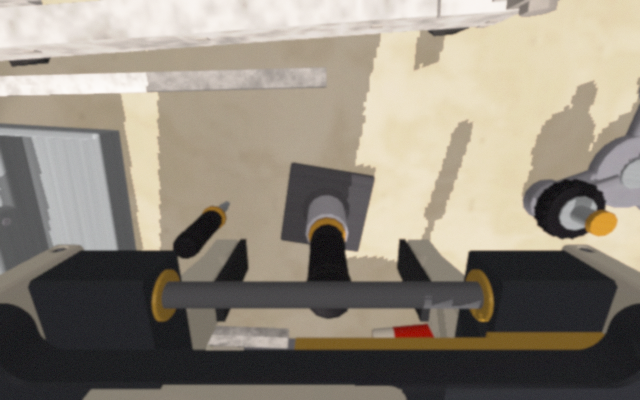

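```bash
python3 -m creep '[{"tx":0.001,"ty":0.0038,"tz":0,"ax":0.3,"ay":0,"az":0,"fingers":0.0876},{"tx":0.001,"ty":0.0038,"tz":0,"ax":0.3,"ay":0,"az":0,"fingers":0.0876},{"tx":0.001,"ty":0.0038,"tz":0,"ax":0.3,"ay":0,"az":0,"fingers":0.03},{"tx":0.001,"ty":0.0038,"tz":0,"ax":0.3,"ay":0,"az":0,"fingers":0.02},{"tx":0.001,"ty":0.0038,"tz":0,"ax":0.3,"ay":0,"az":0,"fingers":0.015}]' 30;python3 -m creep '[{"tx":0,"ty":0,"tz":0,"ax":0,"ay":0,"az":0,"fingers":0.015},{"tx":0,"ty":0,"tz":0,"ax":0,"ay":0,"az":0,"fingers":0.015},{"tx":0,"ty":0,"tz":0,"ax":0,"ay":0,"az":0,"fingers":0.015}]' ; python3 -c "
from h import *
plan([.488,-.0415,.086],-90)
cap('wrist','w3')"
```

```text
time_s: 2.75
tcp_pos: [0.4883, -0.0421, 0.0859]
eef_rot: [-162.8, 90.0, 17.1]
contact_force: [0.5, -0.6, 0.4]
gripper_width: 0.0691
time_s: 3.05
tcp_pos: [0.4881, -0.0421, 0.0856]
eef_rot: [31.3, 90.0, -148.8]
contact_force: [-0.1, -0.1, 0.2]
gripper_width: 0.0455
pos [ 0.4881 -0.0421  0.0856] yawy -90.08 shift [-0.0004 -0.0006  0.0001] turn [-0.08  0.01 -0.  ] t 3.05 F [-0.12 -0.08  0.25] w 0.0455 j6 71.8
```

View pics/w3.png

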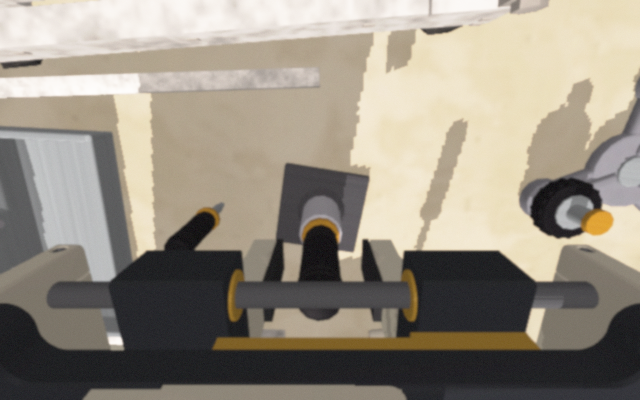

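Centred between the fingers (handle col 320, fingers 270/372). Keep closing (slow, ~80 mm/s).

```bash
python3 -m creep '[{"tx":0,"ty":0,"tz":0,"ax":0,"ay":0,"az":0,"fingers":0.015},{"tx":0,"ty":0,"tz":0,"ax":0,"ay":0,"az":0,"fingers":0.015},{"tx":0,"ty":0,"tz":0,"ax":0,"ay":0,"az":0,"fingers":0.015},{"tx":0,"ty":0,"tz":0,"ax":0,"ay":0,"az":0,"fingers":0.015},{"tx":0,"ty":0,"tz":0,"ax":0,"ay":0,"az":0,"fingers":0.015}]' ; python3 -c "
from h import *
plan([.488,-.0415,.086],-90)"
```

```text
time_s: 3.6
tcp_pos: [0.4881, -0.0421, 0.0856]
eef_rot: [-45.7, 90.0, 134.2]
contact_force: [-0.3, 0.4, -0.1]
gripper_width: 0.0219
pos [ 0.4881 -0.0421  0.0856] yawy -90.09 shift [-0.0004 -0.0006  0.0001] turn [-0.09  0.    0.  ] t 3.6 F [-0.33  0.43 -0.06] w 0.0219 j6 71.8
```

```bash
python3 -m creep '[{"tx":-0.02,"ty":0,"tz":0,"ax":0,"ay":0,"az":0,"fingers":0.015},{"tx":-0.05,"ty":0,"tz":0,"ax":0,"ay":0,"az":0,"fingers":0.015},{"tx":-0.09,"ty":0,"tz":0,"ax":0,"ay":0,"az":0,"fingers":0.015},{"tx":-0.09,"ty":0.03,"tz":0,"ax":0,"ay":0,"az":0,"fingers":0.015},{"tx":-0.09,"ty":0.075,"tz":0,"ax":0,"ay":0,"az":0,"fingers":0.015}]' ; python3 -c "
from h import *
plan([.4975,-.222,.165],-90)"
```

```text
time_s: 4.1
tcp_pos: [0.489, -0.1165, 0.1772]
eef_rot: [-168.2, 89.8, 12.0]
contact_force: [0.7, -0.6, -0.1]
gripper_width: 0.0212
pos [ 0.489  -0.1165  0.1772] yawy -89.89 shift [ 0.0122  0.1055 -0.0082] turn [ 0.11 -0.2   0.04] t 4.1 F [ 0.66 -0.59 -0.12] w 0.0212 j6 81.1
```

```bash
python3 -m creep '[{"tx":0.01,"ty":0.05,"tz":-0.008,"ax":0,"ay":0,"az":0,"fingers":0.015},{"tx":0.015,"ty":0.1,"tz":-0.008,"ax":0,"ay":0,"az":0,"fingers":0.015},{"tx":0.03,"ty":0.1055,"tz":-0.008,"ax":0.1,"ay":0,"az":0,"fingers":0.015},{"tx":0.03,"ty":0.1055,"tz":-0.008,"ax":0.1,"ay":0,"az":0,"fingers":0.015},{"tx":0.03,"ty":0.1055,"tz":-0.008,"ax":0.1,"ay":0,"az":0,"fingers":0.015}]' ; python3 -c "
from h import *
plan([.4975,-.222,.1376],-90)
cap('wrist','w4');cap('scene','s4')"
```

```text
time_s: 4.6
tcp_pos: [0.4954, -0.2226, 0.1454]
eef_rot: [-5.0, 89.9, 174.8]
contact_force: [-0.9, -0.6, -1.3]
gripper_width: 0.0212
pos [ 0.4954 -0.2226  0.1454] yawy -90.22 shift [ 0.0078 -0.0006 -0.0021] turn [-0.22  0.08  0.01] t 4.6 F [-0.87 -0.55 -1.26] w 0.0212 j6 93.3
```

View pics/w4.png

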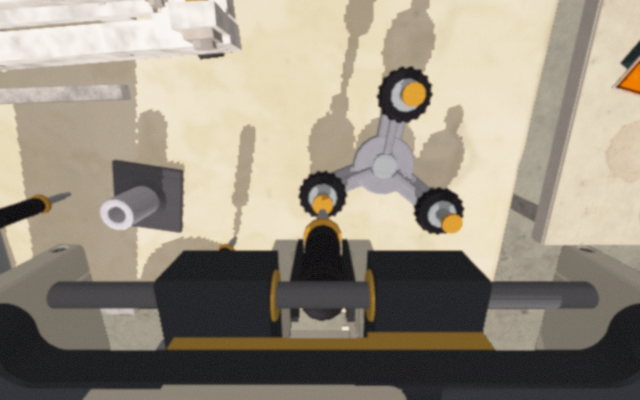

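```bash
python3 - <<'E'
from h import *
s=load('s4')['pixels']
cv2.imwrite('pics/c4.png',cv2.resize(s[150:320,290:490],None,fx=3.5,fy=3.5,interpolation=3))
E
```

```text
(no output)
```

View pics/c4.png

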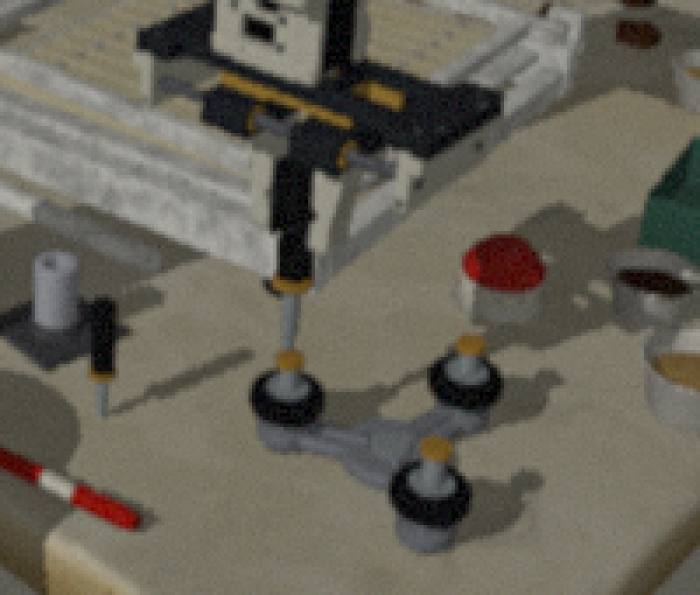

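```bash
python3 -m creep '[{"tx":0.003,"ty":0,"tz":-0.002,"ax":-0.2,"ay":0,"az":0,"fingers":0.015},{"tx":0.006,"ty":0,"tz":-0.002,"ax":-0.2,"ay":0,"az":0,"fingers":0.015},{"tx":0.006,"ty":0,"tz":-0.002,"ax":-0.2,"ay":0,"az":0,"fingers":0.015},{"tx":0.006,"ty":0,"tz":-0.002,"ax":-0.2,"ay":0,"az":0,"fingers":0.015}]' ; python3 -m creep '[{"tx":0.002,"ty":0,"tz":0,"ax":0,"ay":0,"az":0,"fingers":0.015},{"tx":0.002,"ty":0,"tz":0,"ax":0,"ay":0,"az":0,"fingers":0.015},{"tx":0.002,"ty":0,"tz":0,"ax":0,"ay":0,"az":0,"fingers":0.015}]'
```

```text
time_s: 5.1
tcp_pos: [0.4979, -0.2223, 0.1397]
eef_rot: [-169.4, 90.0, 10.6]
contact_force: [0.2, 0.6, -1.0]
gripper_width: 0.0218
time_s: 5.4
tcp_pos: [0.4978, -0.2227, 0.1376]
eef_rot: [-3.5, 90.0, 176.6]
contact_force: [-0.6, 0.5, -2.0]
gripper_width: 0.0217
```

```bash
for i in 1 2 ; do python3 -m creep '[{"tx":0.001,"ty":0,"tz":0,"ax":0,"ay":0,"az":0,"fingers":0.015},{"tx":0.001,"ty":0,"tz":0,"ax":0,"ay":0,"az":0,"fingers":0.015}]' | grep -E "tcp|force"; python3 -m creep '[{"tx":0,"ty":0,"tz":0,"ax":0,"ay":0,"az":0,"fingers":0.015}]' | grep -E "tcp|force";  done
```

```text
tcp_pos: [0.4979, -0.2227, 0.1367]
contact_force: [-0.7, 0.7, 0.3]
tcp_pos: [0.4979, -0.2227, 0.1367]
contact_force: [0.5, -0.6, -0.1]
tcp_pos: [0.498, -0.2227, 0.1357]
contact_force: [-0.7, 0.6, 1.4]
tcp_pos: [0.4979, -0.2227, 0.1358]
contact_force: [-0.3, 0.5, 0.8]
```

```bash
for i in 1; do python3 -m creep '[{"tx":0.001,"ty":0,"tz":0,"ax":0,"ay":0,"az":0,"fingers":0.015},{"tx":0.001,"ty":0,"tz":0,"ax":0,"ay":0,"az":0,"fingers":0.015}]' | grep -E "tcp|force"; for j in 1 2 3 4; do python3 -m creep '[{"tx":0,"ty":0,"tz":0,"ax":0,"ay":0,"az":0,"fingers":0.015}]' | grep -E "tcp|force";done;  done
python3 -m creep '[{"tx":-0.02,"ty":0,"tz":0,"ax":0,"ay":0,"az":0,"fingers":0.015},{"tx":-0.02,"ty":0,"tz":0,"ax":0,"ay":0,"az":0,"fingers":0.015},{"tx":-0.02,"ty":0,"tz":0,"ax":0,"ay":0,"az":0,"fingers":0.015}]' 
python3 -m creep '[{"tx":0,"ty":0,"tz":0,"ax":0,"ay":0,"az":0,"fingers":0.015}]'; python3 -c "
from h import *
plan([.4806,-.3355,.15],-90)"
```

```text
tcp_pos: [0.498, -0.2227, 0.1347]
contact_force: [-0.6, 0.7, 4.1]
tcp_pos: [0.498, -0.2227, 0.1348]
contact_force: [-0.9, 0.1, 2.5]
tcp_pos: [0.498, -0.2227, 0.1348]
contact_force: [-0.5, -0.5, 3.8]
tcp_pos: [0.4979, -0.2227, 0.1347]
contact_force: [-1.4, 0.8, 2.6]
tcp_pos: [0.4979, -0.2227, 0.1347]
contact_force: [-0.5, -0.0, 3.4]
time_s: 6.9
tcp_pos: [0.4977, -0.2224, 0.1542]
eef_rot: [-109.2, 90.0, 70.8]
contact_force: [-0.3, 0.0, -1.0]
gripper_width: 0.0217
time_s: 7.0
tcp_pos: [0.4972, -0.2224, 0.1537]
eef_rot: [-22.6, 89.9, 157.4]
contact_force: [-0.5, 0.1, -1.5]
gripper_width: 0.0216
pos [ 0.4972 -0.2224  0.1537] yawy -90.00 shift [0.0037 0.1131 0.0166] turn [-0.    0.07  0.03] t 7.0 F [-0.52  0.15 -1.52] w 0.0216 j6 93.5
```

```bash
python3 -m creep '[{"tx":0,"ty":0.05,"tz":0.008,"ax":0,"ay":0,"az":0,"fingers":0.015},{"tx":0,"ty":0.095,"tz":0.0166,"ax":0,"ay":0,"az":0,"fingers":0.015},{"tx":0.004,"ty":0.1131,"tz":0.0166,"ax":0,"ay":0,"az":0,"fingers":0.015},{"tx":0.008,"ty":0.1131,"tz":0.0166,"ax":0,"ay":0,"az":0,"fingers":0.015},{"tx":0.008,"ty":0.1131,"tz":0.0166,"ax":0,"ay":0,"az":0,"fingers":0.015}]';python3 -m creep '[{"tx":0.002,"ty":0,"tz":0,"ax":0,"ay":0,"az":0,"fingers":0.015},{"tx":0.002,"ty":0,"tz":0,"ax":0,"ay":0,"az":0,"fingers":0.015}]'; python3 -c "
from h import *
plan([.4806,-.3355,.141],-90)
cap('wrist','w5')"
```

```text
time_s: 7.5
tcp_pos: [0.4802, -0.3356, 0.1449]
eef_rot: [-26.8, 89.8, 153.1]
contact_force: [-0.4, 0.8, -1.2]
gripper_width: 0.0214
time_s: 7.7
tcp_pos: [0.4813, -0.3348, 0.1444]
eef_rot: [-37.5, 90.0, 142.6]
contact_force: [0.6, -0.2, -1.0]
gripper_width: 0.0216
pos [ 0.4813 -0.3348  0.1444] yawy -89.92 shift [0.0034 0.0007 0.0007] turn [0.08 0.02 0.02] t 7.7 F [ 0.65 -0.2  -0.97] w 0.0216 j6 105.8
```

View pics/w5.png

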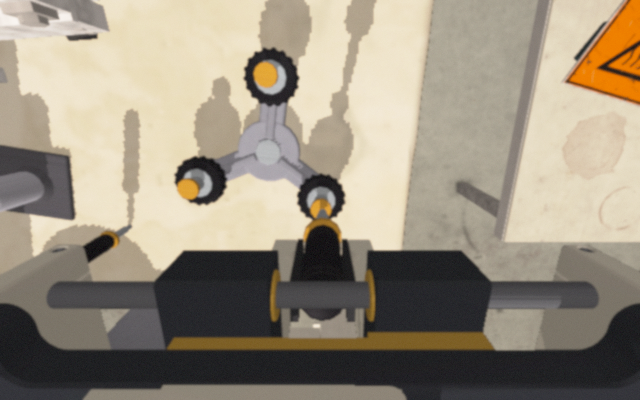

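```bash
python3 -m creep '[{"tx":0.002,"ty":0.0005,"tz":0,"ax":0,"ay":0,"az":0,"fingers":0.015},{"tx":0.004,"ty":0.0005,"tz":0,"ax":0,"ay":0,"az":0,"fingers":0.015},{"tx":0.004,"ty":0.0005,"tz":0,"ax":0,"ay":0,"az":0,"fingers":0.015}]'; for j in 1 2 ; do python3 -m creep '[{"tx":0,"ty":0,"tz":0,"ax":0,"ay":0,"az":0,"fingers":0.015}]' | grep -E "tcp|force";done
```

```text
time_s: 8.05
tcp_pos: [0.4815, -0.336, 0.1406]
eef_rot: [173.7, 90.0, -6.2]
contact_force: [-0.7, 0.3, 0.5]
gripper_width: 0.0214
tcp_pos: [0.4815, -0.3361, 0.1407]
contact_force: [0.8, 0.9, -0.4]
tcp_pos: [0.4814, -0.3362, 0.1408]
contact_force: [1.0, 1.4, -0.2]
```

```bash
python3 -m creep '[{"tx":0.001,"ty":0,"tz":0,"ax":0,"ay":0,"az":0,"fingers":0.015},{"tx":0.002,"ty":0,"tz":0,"ax":0,"ay":0,"az":0,"fingers":0.015}]'; for j in 1 2 3 4 5 6; do python3 -m creep '[{"tx":0,"ty":0,"tz":0,"ax":0,"ay":0,"az":0,"fingers":0.015}]' | grep -E "tcp|force";done
python3 -m creep '[{"tx":-0.02,"ty":0,"tz":0,"ax":0,"ay":0,"az":0,"fingers":0.015},{"tx":-0.02,"ty":0,"tz":0,"ax":0,"ay":0,"az":0,"fingers":0.015},{"tx":-0.02,"ty":0,"tz":0,"ax":0,"ay":0,"az":0,"fingers":0.015}]'; python3 -c "
from h import *
plan([.5855,-.292,.15],-90)"
```

```text
time_s: 8.45
tcp_pos: [0.4814, -0.3363, 0.1388]
eef_rot: [153.2, 90.0, -26.8]
contact_force: [0.3, 0.5, 2.9]
gripper_width: 0.0215
tcp_pos: [0.4814, -0.3363, 0.1388]
contact_force: [0.1, 1.7, 2.7]
tcp_pos: [0.4814, -0.3363, 0.1389]
contact_force: [0.8, 1.6, 1.9]
tcp_pos: [0.4814, -0.3363, 0.1388]
contact_force: [0.0, 0.6, 2.7]
tcp_pos: [0.4814, -0.3363, 0.1388]
contact_force: [-0.1, 0.8, 2.9]
tcp_pos: [0.4814, -0.3363, 0.1388]
contact_force: [-0.8, -0.0, 1.5]
tcp_pos: [0.4814, -0.3363, 0.1387]
contact_force: [-0.1, 0.1, 2.7]
time_s: 9.35
tcp_pos: [0.4811, -0.3361, 0.1583]
eef_rot: [-91.4, 90.0, 88.6]
contact_force: [-0.5, -0.6, -2.0]
gripper_width: 0.0215
pos [ 0.4811 -0.3361  0.1583] yawy -90.00 shift [ 0.0083 -0.0441 -0.1044] turn [-0.   -0.    0.02] t 9.35 F [-0.48 -0.64 -1.96] w 0.0215 j6 105.9
```

```bash
python3 -m creep '[{"tx":0,"ty":-0.02,"tz":-0.05,"ax":0,"ay":0,"az":0,"fingers":0.015},{"tx":0,"ty":-0.044,"tz":-0.1,"ax":0,"ay":0,"az":0,"fingers":0.015},{"tx":0.008,"ty":-0.044,"tz":-0.1044,"ax":0,"ay":0,"az":0,"fingers":0.015},{"tx":0.014,"ty":-0.044,"tz":-0.1044,"ax":0,"ay":0,"az":0,"fingers":0.015},{"tx":0.014,"ty":-0.044,"tz":-0.1044,"ax":0,"ay":0,"az":0,"fingers":0.015}]';python3 -m creep '[{"tx":0.002,"ty":0,"tz":0,"ax":0,"ay":0,"az":0,"fingers":0.015},{"tx":0.002,"ty":0,"tz":0,"ax":0,"ay":0,"az":0,"fingers":0.015}]'; python3 -c "
from h import *
plan([.5855,-.292,.135],-90)"
```

```text
time_s: 9.85
tcp_pos: [0.5839, -0.2917, 0.142]
eef_rot: [-17.7, 89.7, 162.3]
contact_force: [-0.4, -0.1, -1.0]
gripper_width: 0.0213
time_s: 10.05
tcp_pos: [0.5847, -0.2927, 0.1426]
eef_rot: [-19.1, 90.0, 160.9]
contact_force: [-0.0, -0.3, -0.7]
gripper_width: 0.0215
pos [ 0.5847 -0.2927  0.1426] yawy -90.04 shift [ 0.0076 -0.0007 -0.0008] turn [-0.04  0.02  0.01] t 10.05 F [-0.02 -0.32 -0.65] w 0.0215 j6 99.5
```

```bash
python3 -m creep '[{"tx":0.002,"ty":0,"tz":0,"ax":0,"ay":0,"az":0,"fingers":0.015},{"tx":0.0045,"ty":0,"tz":0,"ax":0,"ay":0,"az":0,"fingers":0.015},{"tx":0.0045,"ty":0,"tz":0,"ax":0,"ay":0,"az":0,"fingers":0.015}]'; python3 -m creep '[{"tx":0.002,"ty":0,"tz":0,"ax":0,"ay":0,"az":0,"fingers":0.015},{"tx":0.003,"ty":0,"tz":0,"ax":0,"ay":0,"az":0,"fingers":0.015},{"tx":0.003,"ty":0,"tz":0,"ax":0,"ay":0,"az":0,"fingers":0.015}]';  for j in 1 2 3 4; do python3 -m creep '[{"tx":0,"ty":0,"tz":0,"ax":0,"ay":0,"az":0,"fingers":0.015}]' | grep -E "tcp|force";done
python3 -m creep '[{"tx":-0.04,"ty":0,"tz":0,"ax":0,"ay":0,"az":0,"fingers":0.015},{"tx":-0.04,"ty":0,"tz":0,"ax":0,"ay":0,"az":0,"fingers":0.015},{"tx":-0.04,"ty":0,"tz":0,"ax":0,"ay":0,"az":0,"fingers":0.015}]'; python3 -c "
from h import *
plan([.4881,-.0421,.170],-90)"
```

```text
time_s: 10.35
tcp_pos: [0.5853, -0.2923, 0.138]
eef_rot: [-48.1, 90.0, 131.9]
contact_force: [-0.0, 0.3, -2.0]
gripper_width: 0.0212
time_s: 10.65
tcp_pos: [0.5858, -0.2923, 0.1354]
eef_rot: [123.8, 90.0, -56.2]
contact_force: [-0.9, 0.1, 2.0]
gripper_width: 0.0217
tcp_pos: [0.5858, -0.2923, 0.1355]
contact_force: [-0.5, 0.7, 2.2]
tcp_pos: [0.5858, -0.2923, 0.1354]
contact_force: [-0.3, -0.4, 2.2]
tcp_pos: [0.5858, -0.2923, 0.1353]
contact_force: [-1.0, -0.5, 2.3]
tcp_pos: [0.5858, -0.2923, 0.1353]
contact_force: [-0.2, -1.5, 2.0]
time_s: 11.35
tcp_pos: [0.5863, -0.2921, 0.1759]
eef_rot: [-178.6, 89.9, 1.4]
contact_force: [0.1, -0.0, -3.1]
gripper_width: 0.021
pos [ 0.5863 -0.2921  0.1759] yawy -89.99 shift [ 0.0057 -0.25    0.0982] turn [ 0.01 -0.12  0.  ] t 11.35 F [ 0.08 -0.01 -3.13] w 0.021 j6 99.5
```

```bash
python3 -m creep '[{"tx":0,"ty":-0.05,"tz":0.02,"ax":0,"ay":0,"az":0,"fingers":0.015},{"tx":0,"ty":-0.095,"tz":0.037,"ax":0,"ay":0,"az":0,"fingers":0.015},{"tx":0,"ty":-0.14,"tz":0.055,"ax":0,"ay":0,"az":0,"fingers":0.015},{"tx":0,"ty":-0.185,"tz":0.073,"ax":0,"ay":0,"az":0,"fingers":0.015},{"tx":0,"ty":-0.23,"tz":0.09,"ax":0,"ay":0,"az":0,"fingers":0.015}]' >/dev/null;python3 -m creep '[{"tx":0.005,"ty":-0.02,"tz":0.008,"ax":0,"ay":0,"az":0,"fingers":0.015},{"tx":0.015,"ty":-0.02,"tz":0.008,"ax":0,"ay":0,"az":0,"fingers":0.015},{"tx":0.025,"ty":-0.02,"tz":0.008,"ax":0,"ay":0,"az":0,"fingers":0.015},{"tx":0.025,"ty":-0.02,"tz":0.008,"ax":0,"ay":0,"az":0,"fingers":0.015},{"tx":0.025,"ty":-0.02,"tz":0.008,"ax":0,"ay":0,"az":0,"fingers":0.015}]'; python3 -c "
from h import *
plan([.4881,-.0421,.0860],-90)
cap('wrist','w6')"
```

```text
time_s: 12.35
tcp_pos: [0.4875, -0.0431, 0.1494]
eef_rot: [19.8, 89.9, -160.3]
contact_force: [-0.2, -0.4, -0.8]
gripper_width: 0.0217
pos [ 0.4875 -0.0431  0.1494] yawy -90.06 shift [ 0.0634 -0.001  -0.0007] turn [-0.06  0.1  -0.03] t 12.35 F [-0.19 -0.38 -0.82] w 0.0217 j6 71.9
```

View pics/w6.png

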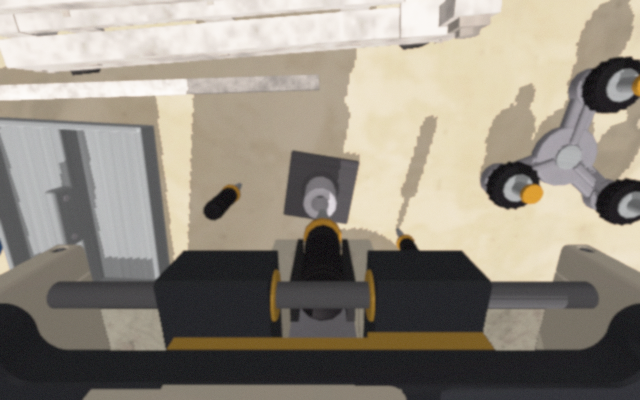

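```bash
python3 -m creep '[{"tx":0.01,"ty":-0.0005,"tz":-0.0003,"ax":0,"ay":0,"az":0,"fingers":0.015},{"tx":0.016,"ty":-0.0005,"tz":-0.0003,"ax":0,"ay":0,"az":0,"fingers":0.015},{"tx":0.016,"ty":-0.0005,"tz":-0.0003,"ax":0,"ay":0,"az":0,"fingers":0.015}]';  python3 -c "
from h import *
plan([.4881,-.0421,.0860],-90)"
```

```text
time_s: 12.7
tcp_pos: [0.4871, -0.0421, 0.1329]
eef_rot: [10.7, 89.9, -169.3]
contact_force: [0.7, -0.5, -1.2]
gripper_width: 0.0216
pos [ 0.4871 -0.0421  0.1329] yawy -90.03 shift [ 0.0469 -0.0001 -0.0011] turn [-0.03  0.12 -0.02] t 12.7 F [ 0.65 -0.46 -1.23] w 0.0216 j6 71.8
```

```bash
python3 -m creep '[{"tx":0.0025,"ty":0,"tz":-0.0007,"ax":0,"ay":0.1,"az":0,"fingers":0.015},{"tx":0.005,"ty":0,"tz":-0.0007,"ax":0,"ay":0.1,"az":0,"fingers":0.015},{"tx":0.006,"ty":0,"tz":-0.0007,"ax":0,"ay":0.1,"az":0,"fingers":0.015}]';  python3 -c "
from h import *
plan([.4881,-.0421,.0860],-90)"
```

```text
time_s: 13.0
tcp_pos: [0.4886, -0.0417, 0.128]
eef_rot: [-178.9, 89.9, 1.1]
contact_force: [0.2, -1.8, -1.2]
gripper_width: 0.0218
pos [ 0.4886 -0.0417  0.128 ] yawy -89.99 shift [0.042  0.0004 0.0006] turn [ 0.01 -0.1   0.  ] t 13.0 F [ 0.23 -1.75 -1.2 ] w 0.0218 j6 71.8
```

```bash
python3 -m creep '[{"tx":0.003,"ty":0.0003,"tz":0.0005,"ax":0,"ay":-0.05,"az":0,"fingers":0.015},{"tx":0.006,"ty":0.0003,"tz":0.0005,"ax":0,"ay":-0.05,"az":0,"fingers":0.015},{"tx":0.006,"ty":0.0003,"tz":0.0005,"ax":0,"ay":-0.05,"az":0,"fingers":0.015}]';  python3 -c "
from h import *
plan([.4881,-.0421,.0860],-90)"
```

```text
time_s: 13.3
tcp_pos: [0.4878, -0.0421, 0.1217]
eef_rot: [151.9, 90.0, -28.1]
contact_force: [0.0, 0.1, -1.3]
gripper_width: 0.0213
pos [ 0.4878 -0.0421  0.1217] yawy -89.99 shift [ 0.0357  0.     -0.0003] turn [ 0.01 -0.01 -0.01] t 13.3 F [ 0.02  0.08 -1.28] w 0.0213 j6 71.9
```

In the bore, no force. Go down to just above seated, then seat and release.

```bash
python3 -m creep '[{"tx":0.012,"ty":0,"tz":-0.0003,"ax":0,"ay":0,"az":0,"fingers":0.015},{"tx":0.024,"ty":0,"tz":-0.0003,"ax":0,"ay":0,"az":0,"fingers":0.015},{"tx":0.033,"ty":0,"tz":-0.0003,"ax":0,"ay":0,"az":0,"fingers":0.015},{"tx":0.035,"ty":0,"tz":-0.0003,"ax":0,"ay":0,"az":0,"fingers":0.015},{"tx":0.035,"ty":0,"tz":-0.0003,"ax":0,"ay":0,"az":0,"fingers":0.015}]';  python3 -c "
from h import *
plan([.4881,-.0421,.0860],-90)"
```

```text
time_s: 13.8
tcp_pos: [0.4881, -0.0421, 0.0865]
eef_rot: [50.1, 90.0, -129.8]
contact_force: [-0.7, 0.5, -0.5]
gripper_width: 0.0215
pos [ 0.4881 -0.0421  0.0865] yawy -89.98 shift [ 0.0005 -0.      0.    ] turn [ 0.02  0.02 -0.03] t 13.8 F [-0.66  0.51 -0.54] w 0.0215 j6 71.9
```

```bash
python3 -m creep '[{"tx":0,"ty":0,"tz":0,"ax":0,"ay":0,"az":0,"fingers":0.07},{"tx":0,"ty":0,"tz":0,"ax":0,"ay":0,"az":0,"fingers":0.07},{"tx":0,"ty":0,"tz":0,"ax":0,"ay":0,"az":0,"fingers":0.07},{"tx":0,"ty":0,"tz":0,"ax":0,"ay":0,"az":0,"fingers":0.07},{"tx":-0.01,"ty":0,"tz":0,"ax":0,"ay":0,"az":0,"fingers":0.07}]' 40; python3 -c "
from h import *
plan([.4881,-.0421,.170],-90)
cap('wrist','w7')"
```

```text
time_s: 14.3
tcp_pos: [0.4876, -0.0422, 0.0966]
eef_rot: [18.3, 89.9, -161.7]
contact_force: [-0.4, 0.7, -0.0]
gripper_width: 0.0561
pos [ 0.4876 -0.0422  0.0966] yawy -90.00 shift [-0.0734 -0.0001 -0.0004] turn [-0.    0.07 -0.02] t 14.3 F [-0.39  0.7  -0.01] w 0.0561 j6 71.9
```

View pics/w7.png

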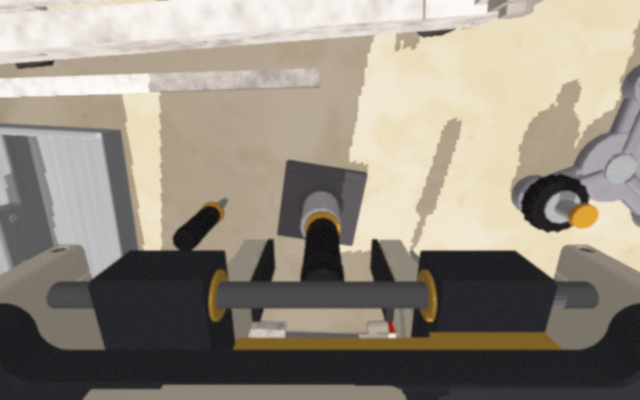

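```bash
python3 -m creep '[{"tx":-0.045,"ty":0,"tz":0,"ax":0,"ay":0,"az":0,"fingers":0.07},{"tx":-0.075,"ty":0.02,"tz":0,"ax":0,"ay":0,"az":0,"fingers":0.07},{"tx":-0.075,"ty":0.07,"tz":0.002,"ax":0,"ay":0,"az":0,"fingers":0.07},{"tx":-0.075,"ty":0.12,"tz":0.003,"ax":0,"ay":0,"az":0,"fingers":0.07},{"tx":-0.075,"ty":0.165,"tz":0.004,"ax":0,"ay":0,"az":0,"fingers":0.07}]' >/dev/null;python3 -m creep '[{"tx":0,"ty":0.05,"tz":0.001,"ax":0,"ay":0,"az":0,"fingers":0.07},{"tx":0.02,"ty":0.1,"tz":0.002,"ax":0,"ay":0,"az":0,"fingers":0.07},{"tx":0.04,"ty":0.126,"tz":0.002,"ax":0,"ay":0,"az":0,"fingers":0.07},{"tx":0.06,"ty":0.126,"tz":0.002,"ax":0,"ay":0,"az":0,"fingers":0.07},{"tx":0.06,"ty":0.126,"tz":0.002,"ax":0,"ay":0,"az":0,"fingers":0.07}]'; python3 -c "
from h import *
plan([.4812,-.3335,.0185],-90)
cap('wrist','w8')"
```

```text
time_s: 15.35
tcp_pos: [0.4804, -0.3334, 0.1096]
eef_rot: [-27.5, 89.8, 152.3]
contact_force: [0.9, 0.6, 0.5]
gripper_width: 0.07
pos [ 0.4804 -0.3334  0.1096] yawy -90.13 shift [ 0.0911  0.0003 -0.0011] turn [-0.13  0.21  0.11] t 15.35 F [0.88 0.59 0.47] w 0.07 j6 105.5
```

View pics/w8.png

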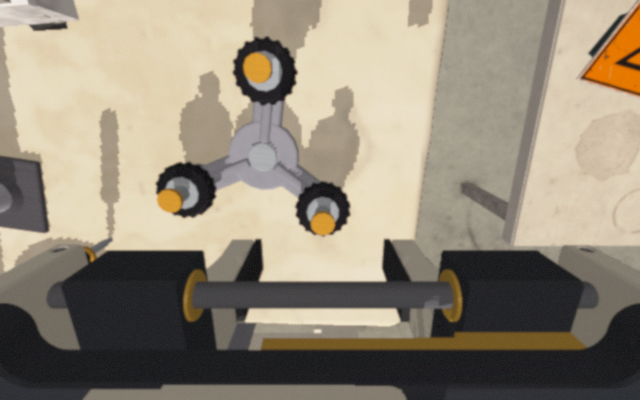

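```bash
python3 - <<'E'
from h import *
d=load('w8');C=cloud(d)
h=cv2.cvtColor(d['pixels'],cv2.COLOR_BGR2HSV); m=((h[...,0]>10)&(h[...,0]<25)&(h[...,1]>150)&(h[...,2]>150)).astype(np.uint8)
m[238:]=0;m[:,:150]=0;m[:,400:]=0
n,l,st,ce=cv2.connectedComponentsWithStats(m)
P=[]
for i in range(1,n):
    if st[i,4]>40:
        z=np.median(C[l==i][:,2]); zz=.0655 if ce[i][0]>300 else .062
        P.append(pt(d,*ce[i],zz)); print(ce[i].round(1),P[-1].round(4),z.round(4))
for c in [(264,70),(185.5,190),(323,208)]: print('wheel',pt(d,*c,.034).round(4))
E
```

```text
[256.9  67.3] [ 0.5857 -0.2929  0.062 ] 0.0618
[169.3 200.5] [ 0.498  -0.2239  0.062 ] 0.0616
[322.4 223.5] [ 0.4814 -0.3338  0.0655] 0.0654
wheel [ 0.5869 -0.2923  0.034 ]
wheel [ 0.4978 -0.2234  0.034 ]
wheel [ 0.4822 -0.3343  0.034 ]
```

```bash
python3 -m creep '[{"tx":0.03,"ty":0.0005,"tz":-0.0005,"ax":0,"ay":0,"az":0,"fingers":0.07},{"tx":0.06,"ty":0.0005,"tz":-0.0005,"ax":0,"ay":0,"az":0,"fingers":0.07},{"tx":0.08,"ty":0.0005,"tz":-0.0005,"ax":0,"ay":0,"az":0,"fingers":0.07},{"tx":0.088,"ty":0.0005,"tz":-0.0005,"ax":0,"ay":0,"az":0,"fingers":0.07},{"tx":0.088,"ty":0.0005,"tz":-0.0005,"ax":0,"ay":0,"az":0,"fingers":0.07}]'; python3 -c "
from h import *
plan([.4815,-.334,.0185],-90)
cap('wrist','w9')"
```

```text
time_s: 15.9
tcp_pos: [0.4836, -0.333, 0.0246]
eef_rot: [169.6, 90.0, -10.3]
contact_force: [-0.1, -0.0, 0.9]
gripper_width: 0.0702
pos [ 0.4836 -0.333   0.0246] yawy -89.91 shift [0.0061 0.001  0.0021] turn [ 0.09 -0.04 -0.01] t 15.9 F [-0.12 -0.    0.91] w 0.0702 j6 105.6
```

View pics/w9.png

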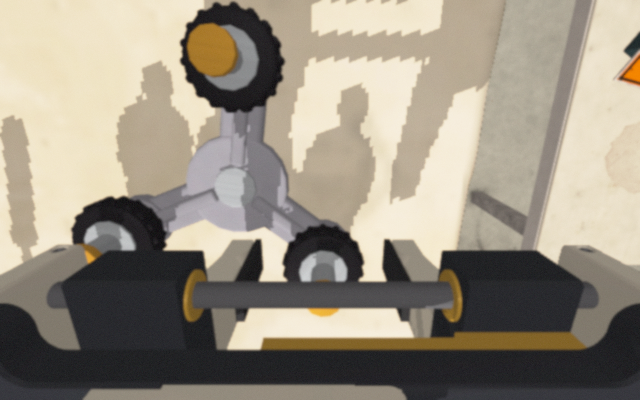

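```bash
python3 -m creep '[{"tx":0.005,"ty":0.001,"tz":0.0021,"ax":0,"ay":0,"az":0,"fingers":0.07},{"tx":0.005,"ty":0.001,"tz":0.0021,"ax":0,"ay":0,"az":0,"fingers":0.07},{"tx":0.005,"ty":0.001,"tz":0.0021,"ax":0,"ay":0,"az":0,"fingers":0.05},{"tx":0.005,"ty":0.001,"tz":0.0021,"ax":0,"ay":0,"az":0,"fingers":0.05},{"tx":0.005,"ty":0.001,"tz":0.0021,"ax":0,"ay":0,"az":0,"fingers":0.05}]'; python3 -c "
from h import *
plan([.4815,-.334,.0195],-90)"
```

```text
time_s: 16.45
tcp_pos: [0.4811, -0.3347, 0.0194]
eef_rot: [172.3, 89.9, -7.7]
contact_force: [0.3, 0.3, 0.3]
gripper_width: 0.0528
pos [ 0.4811 -0.3347  0.0194] yawy -89.99 shift [-0.0001 -0.0007 -0.0004] turn [ 0.01 -0.08 -0.01] t 16.45 F [0.31 0.28 0.31] w 0.0528 j6 105.7
```

```bash
python3 -m creep '[{"tx":0,"ty":-0.0006,"tz":-0.0004,"ax":0,"ay":0,"az":0,"fingers":0.035},{"tx":0,"ty":-0.0006,"tz":-0.0004,"ax":0,"ay":0,"az":0,"fingers":0.035},{"tx":0,"ty":-0.0006,"tz":-0.0004,"ax":0,"ay":0,"az":0,"fingers":0.035},{"tx":0,"ty":-0.0006,"tz":-0.0004,"ax":0,"ay":0,"az":0,"fingers":0.035}]' 35; python3 -c "
from h import *
plan([.4815,-.334,.0195],-90);print(r.get_state()['moment'])"
```

```text
time_s: 16.85
tcp_pos: [0.4815, -0.3336, 0.0192]
eef_rot: [-161.3, 89.9, 18.7]
contact_force: [0.3, 3.9, 3.1]
gripper_width: 0.042
pos [ 0.4815 -0.3336  0.0192] yawy -89.98 shift [-0.0003  0.0004 -0.    ] turn [ 0.02 -0.05  0.02] t 16.85 F [0.29 3.86 3.1 ] w 0.042 j6 105.7
[ 1.74840791 -0.07823384 -0.04285493]
```

```bash
python3 -m creep '[{"tx":0,"ty":0,"tz":0,"ax":7,"ay":0,"az":0,"fingers":0.035},{"tx":0,"ty":0,"tz":0,"ax":14,"ay":0,"az":0,"fingers":0.035},{"tx":0,"ty":0,"tz":0,"ax":21,"ay":0,"az":0,"fingers":0.035},{"tx":0,"ty":0,"tz":0,"ax":28,"ay":0,"az":0,"fingers":0.035},{"tx":0,"ty":0,"tz":0,"ax":34,"ay":0,"az":0,"fingers":0.035}]'; python3 -c "
from h import *
plan([.4815,-.334,.0195],-90);print(r.get_state()['moment']);cap('wrist','w10')"
```

```text
time_s: 17.35
tcp_pos: [0.4814, -0.3339, 0.0192]
eef_rot: [-150.2, 90.0, -4.4]
contact_force: [-0.3, 2.7, 2.2]
gripper_width: 0.0419
pos [ 0.4814 -0.3339  0.0192] yawy -124.24 shift [-0.0003  0.     -0.0002] turn [-3.424e+01 -4.000e-02  1.000e-02] t 17.35 F [-0.31  2.67  2.25] w 0.0419 j6 71.4
[0.91947116 0.13868556 0.07681714]
```

View pics/w10.png

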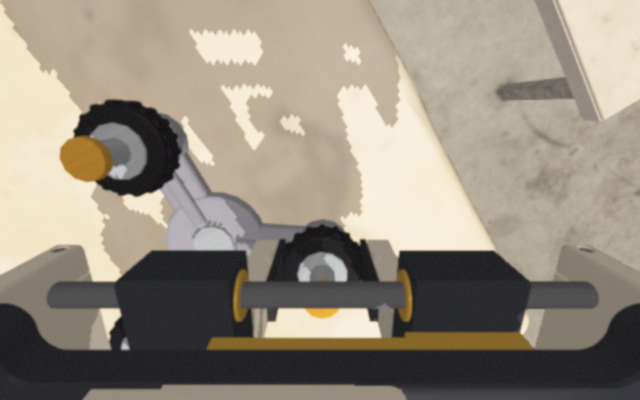

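```bash
python3 -m creep '[{"tx":0,"ty":0,"tz":0,"ax":7,"ay":0,"az":0,"fingers":0.035},{"tx":0,"ty":0,"tz":0,"ax":14,"ay":0,"az":0,"fingers":0.035},{"tx":0,"ty":0,"tz":0,"ax":21,"ay":0,"az":0,"fingers":0.035},{"tx":0,"ty":0,"tz":0,"ax":28,"ay":0,"az":0,"fingers":0.035},{"tx":0,"ty":0,"tz":0,"ax":33.8,"ay":0,"az":0,"fingers":0.035}]'; python3 -m creep '[{"tx":0,"ty":0,"tz":0,"ax":0,"ay":0,"az":0,"fingers":0.035}]' ; python3 -c "
from h import *
plan([.4815,-.334,.0195],-90);print(r.get_state()['moment'])"
```

```text
time_s: 17.9
tcp_pos: [0.4811, -0.3341, 0.0192]
eef_rot: [-139.2, 90.0, -27.1]
contact_force: [-1.0, 1.2, 3.4]
gripper_width: 0.0423
time_s: 18.0
tcp_pos: [0.4811, -0.3341, 0.0192]
eef_rot: [-121.2, 90.0, -9.0]
contact_force: [-1.4, 1.7, 3.8]
gripper_width: 0.0423
pos [ 0.4811 -0.3341  0.0192] yawy -157.77 shift [-0.0003 -0.0004 -0.0001] turn [-6.777e+01 -2.000e-02  1.000e-02] t 18.0 F [-1.45  1.68  3.82] w 0.0423 j6 37.9
[ 0.51152429  0.57387675 -0.04852508]
```

Release, raise, and check pad heights by camera.

```bash
python3 -m creep '[{"tx":0,"ty":0,"tz":0,"ax":0,"ay":0,"az":0,"fingers":0.07},{"tx":0,"ty":0,"tz":0,"ax":0,"ay":0,"az":0,"fingers":0.07},{"tx":0,"ty":0,"tz":0,"ax":0,"ay":0,"az":0,"fingers":0.07},{"tx":0,"ty":0,"tz":0,"ax":0,"ay":0,"az":0,"fingers":0.07},{"tx":-0.03,"ty":0,"tz":0,"ax":0,"ay":0,"az":0,"fingers":0.07}]' >/dev/null;  python3 -m creep '[{"tx":-0.05,"ty":0,"tz":0,"ax":-8,"ay":0,"az":0,"fingers":0.08},{"tx":-0.1,"ty":0.02,"tz":0.02,"ax":-16,"ay":0,"az":0,"fingers":0.08},{"tx":-0.15,"ty":0.05,"tz":0.05,"ax":-24,"ay":0,"az":0,"fingers":0.08},{"tx":-0.15,"ty":0.05,"tz":0.05,"ax":-32,"ay":0,"az":0,"fingers":0.08},{"tx":-0.15,"ty":0.05,"tz":0.05,"ax":-40,"ay":0,"az":0,"fingers":0.08}]'; python3 -c "
from h import *
plan([.45,-.23,.2],-90)
cap('wrist','w11')"
```

```text
time_s: 19.0
tcp_pos: [0.416, -0.3066, 0.203]
eef_rot: [-168.4, 89.6, -15.8]
contact_force: [1.2, 0.2, -0.4]
gripper_width: 0.0799
pos [ 0.416  -0.3066  0.203 ] yawy -117.40 shift [ 0.0031 -0.0836  0.0051] turn [-2.74e+01 -4.30e-01 -2.00e-02] t 19.0 F [ 1.18  0.23 -0.38] w 0.0799 j6 77.2
```

View pics/w11.png

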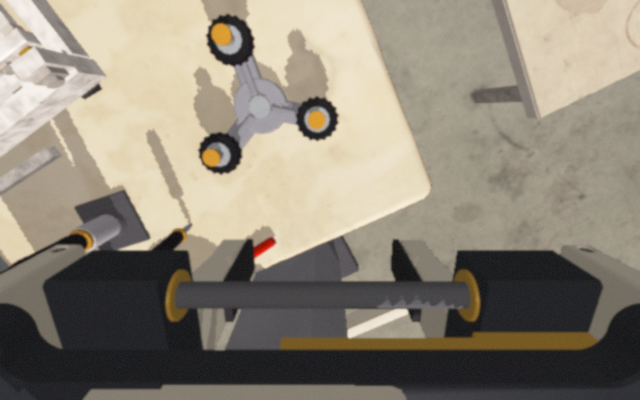

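```bash
cat >> h.py <<'E'
def pads(d,vmax=238,u0=150,u1=400):
    C=cloud(d); h=cv2.cvtColor(d['pixels'],cv2.COLOR_BGR2HSV); m=((h[...,0]>10)&(h[...,0]<25)&(h[...,1]>150)&(h[...,2]>150)).astype(np.uint8)
    m[vmax:]=0;m[:,:u0]=0;m[:,u1:]=0
    n,l,st,ce=cv2.connectedComponentsWithStats(m)
    for i in range(1,n):
        if st[i,4]>40: 
            mm=cv2.erode((l==i).astype(np.uint8),np.ones((3,3)))>0
            z=C[mm][:,2]; print(ce[i].round(1),st[i,4],pt(d,*ce[i],.062).round(4),'med',np.median(z).round(4),'mean',z.mean().round(4),z.std().round(4))
E
python3 - <<'E'
from h import *
pads(load('w8')); print(); pads(load('w11'))
E
python3 -m creep '[{"tx":0,"ty":-0.04,"tz":0.0,"ax":-8,"ay":0,"az":0,"fingers":0.08},{"tx":0,"ty":-0.04,"tz":0,"ax":-16,"ay":0,"az":0,"fingers":0.08},{"tx":0,"ty":-0.04,"tz":0,"ax":-24,"ay":0,"az":0,"fingers":0.08},{"tx":0,"ty":-0.04,"tz":0,"ax":-24,"ay":0,"az":0,"fingers":0.08},{"tx":0,"ty":-0.04,"tz":0,"ax":-24,"ay":0,"az":0,"fingers":0.08}]'
python3 - <<'E'
from h import *
d=cap('wrist','w12');pads(d,vmax=230,u0=200,u1=550); plan([.4649,.2058,.15],-93)
E
```

```text
[256.9  67.3] 627 [ 0.5857 -0.2929  0.062 ] med 0.0618 mean 0.0622 0.0091
[169.3 200.5] 411 [ 0.498  -0.2239  0.062 ] med 0.0616 mean 0.0623 0.0115
[322.4 223.5] 410 [ 0.4799 -0.3338  0.062 ] med 0.0655 mean 0.0661 0.0112

[221.  34.] 330 [ 0.5854 -0.293   0.062 ] med 0.0619 mean 0.0654 0.0327
[316.3 119.6] 214 [ 0.4811 -0.334   0.062 ] med 0.0618 mean 0.0618 0.0007
[210.7 157.2] 232 [ 0.4975 -0.2236  0.062 ] med 0.0617 mean 0.0618 0.0007
time_s: 19.55
tcp_pos: [0.4346, -0.2711, 0.1986]
eef_rot: [-116.0, 90.0, 59.9]
contact_force: [0.0, -0.3, 0.2]
gripper_width: 0.08
[334.2  20.4] 337 [ 0.5858 -0.2928  0.062 ] med 0.0619 mean 0.0631 0.0183
[266.8 130.6] 241 [ 0.4976 -0.2229  0.062 ] med 0.0619 mean 0.0636 0.0223
[383.1 139.5] 237 [ 0.4812 -0.3339  0.062 ] med 0.0619 mean 0.0619 0.0007
pos [ 0.4346 -0.2712  0.1987] yawy -94.07 shift [ 0.0488 -0.478   0.0037] turn [-1.07 -0.01  0.01] t 19.6 F [0.18 0.09 0.69] w 0.0803 j6 95.9
```

```bash
python3 -m creep '[{"tx":0,"ty":-0.05,"tz":0.0,"ax":0,"ay":0,"az":0,"fingers":0.06},{"tx":0,"ty":-0.1,"tz":0,"ax":0,"ay":0,"az":0,"fingers":0.06},{"tx":0,"ty":-0.145,"tz":0,"ax":0,"ay":0,"az":0,"fingers":0.06},{"tx":0,"ty":-0.19,"tz":0,"ax":0,"ay":0,"az":0,"fingers":0.06},{"tx":0,"ty":-0.235,"tz":0,"ax":0,"ay":0,"az":0,"fingers":0.06}]' >/dev/null; python3 -m creep '[{"tx":0,"ty":-0.05,"tz":0.0,"ax":0,"ay":0,"az":0,"fingers":0.06},{"tx":0,"ty":-0.1,"tz":0,"ax":0,"ay":0,"az":0,"fingers":0.06},{"tx":0,"ty":-0.145,"tz":0,"ax":0,"ay":0,"az":0,"fingers":0.06},{"tx":0.02,"ty":-0.19,"tz":0,"ax":0,"ay":0,"az":0,"fingers":0.06},{"tx":0.04,"ty":-0.235,"tz":0,"ax":0,"ay":0,"az":0,"fingers":0.06}]' >/dev/null
python3 - <<'E'
from h import *
plan([.4649,.2058,.13],-93.4)
E
```

```text
pos [0.466  0.2    0.1592] yawy -94.00 shift [ 0.0292 -0.0057  0.0016] turn [-0.6  -0.14  0.09] t 20.6 F [ 0.57 -0.55  0.46] w 0.0603 j6 40.5
```

```bash
python3 -m creep '[{"tx":0.02,"ty":-0.003,"tz":0.0,"ax":0,"ay":0,"az":0,"fingers":0.06},{"tx":0.025,"ty":-0.003,"tz":0,"ax":0,"ay":0,"az":0,"fingers":0.06},{"tx":0.025,"ty":-0.003,"tz":0,"ax":0,"ay":0,"az":0,"fingers":0.06}]'
python3 - <<'E'
from h import *
plan([.4649,.2058,.032],-93.4)
cap('wrist','w13')
d=cap('top','t13');p=d['pixels']
cv2.imwrite('pics/t13c.png',cv2.resize(p[160:300,140:340],None,fx=4,fy=4,interpolation=3))
E
```

```text
time_s: 20.9
tcp_pos: [0.4655, 0.1999, 0.1334]
eef_rot: [67.9, 89.9, -116.0]
contact_force: [0.6, 0.2, 0.4]
gripper_width: 0.0598
pos [0.4655 0.1999 0.1334] yawy -93.90 shift [ 0.1013 -0.006   0.0009] turn [-0.5   0.04 -0.11] t 20.9 F [0.65 0.21 0.37] w 0.0598 j6 40.5
```

View pics/w13.png

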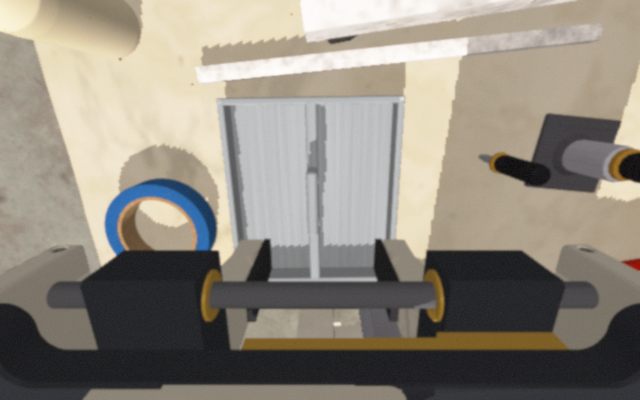

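```bash
python3 - <<'E'
from h import *
d=load('w13')
print('tab far end',pt(d,313,172,.044).round(4),pt(d,313,172).round(4)); print('tab near?',pt(d,315,240,.044).round(4),pt(d,315,240).round(4))
P=np.array([pt(d,*c,.024) for c in [(219,100),(404,98)]]);print(P.round(4),P.mean(0).round(4),np.linalg.norm(P[0]-P[1]))
print('near wall mid',pt(d,315,278,.024).round(4))
C=cloud(d); m=(C[...,2]>.036)&(C[...,2]<.05)&(abs(C[...,0]-.465)<.06)&(abs(C[...,1]-.2058)<.03); q=C[m]
print(len(q),q.min(0).round(4),q.max(0).round(4),q.mean(0).round(4)); 
k=np.polyfit(q[:,0],q[:,1],1); print(np.degrees(np.arctan(k[0])),np.polyval(k,.465))
E
```

```text
tab far end [0.4951 0.2051 0.044 ] [0.4949 0.2051 0.0433]
tab near? [0.4327 0.2081 0.044 ] [0.4233 0.2092 0.0239]
[[0.5578 0.2801 0.024 ]
 [0.5488 0.1246 0.024 ]] [0.5533 0.2024 0.024 ] 0.1557827722244795
near wall mid [0.3811 0.2124 0.024 ]
745 [0.4369 0.2019 0.036 ] [0.4959 0.214  0.0463] [0.4681 0.2078 0.0431]
-2.817221750619669 0.2079267668457983
```

```bash
python3 - <<'E'
from h import *
p=load('w13')['pixels']
cv2.imwrite('pics/w13c.png',cv2.resize(p[80:300,200:420],None,fx=2.7,fy=2.7,interpolation=3))
E
```

```text
(no output)
```

View pics/w13c.png

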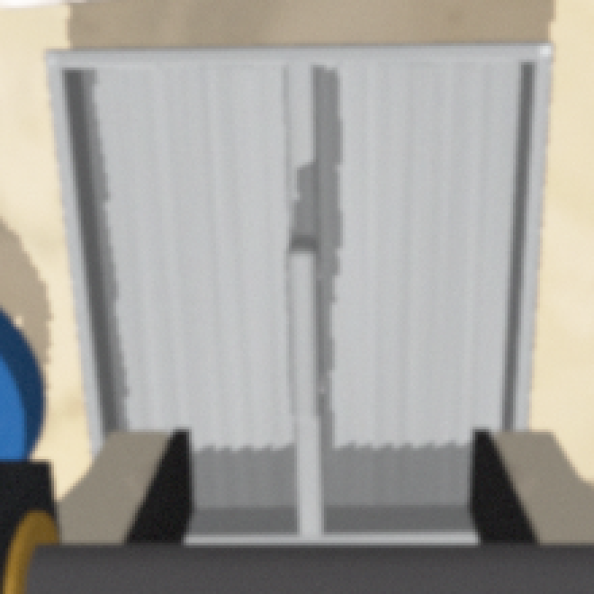

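```bash
python3 -m creep '[{"tx":0.03,"ty":-0.007,"tz":0,"ax":0.5,"ay":0,"az":0,"fingers":0.06},{"tx":0.06,"ty":-0.007,"tz":0,"ax":-0.5,"ay":0,"az":0,"fingers":0.06},{"tx":0.085,"ty":-0.007,"tz":0,"ax":-0.5,"ay":0,"az":0,"fingers":0.06},{"tx":0.095,"ty":-0.007,"tz":0,"ax":-0.5,"ay":0,"az":0,"fingers":0.06},{"tx":0.095,"ty":-0.007,"tz":0,"ax":-0.5,"ay":0,"az":0,"fingers":0.06}]'
python3 - <<'E'
from h import *
plan([.4655,.207,.016],-93.4)
cap('wrist','w14')
E
```

```text
time_s: 21.5
tcp_pos: [0.4665, 0.2069, 0.039]
eef_rot: [99.8, 89.9, -83.6]
contact_force: [0.5, -0.5, 0.4]
gripper_width: 0.0599
pos [0.4665 0.2069 0.039 ] yawy -93.37 shift [ 0.023 -0.     0.001] turn [ 0.03 -0.01 -0.05] t 21.5 F [ 0.53 -0.48  0.35] w 0.0599 j6 40.6
```

View pics/w14.png

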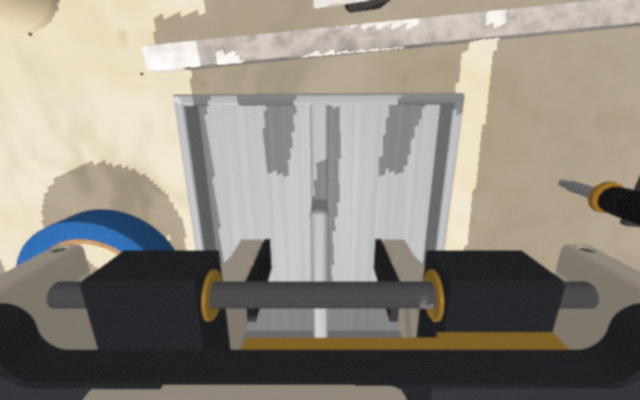

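```bash
python3 -m creep '[{"tx":0.012,"ty":0,"tz":0.001,"ax":0,"ay":0,"az":0,"fingers":0.06},{"tx":0.0225,"ty":0,"tz":0.001,"ax":0,"ay":0,"az":0,"fingers":0.05},{"tx":0.0225,"ty":0,"tz":0.001,"ax":0,"ay":0,"az":0,"fingers":0.03},{"tx":0.0225,"ty":0,"tz":0.001,"ax":0,"ay":0,"az":0,"fingers":0.005},{"tx":0.0225,"ty":0,"tz":0.001,"ax":0,"ay":0,"az":0,"fingers":0.005}]' 50; python3 -m creep '[{"tx":0,"ty":0,"tz":0,"ax":0,"ay":0,"az":0,"fingers":0.005},{"tx":0,"ty":0,"tz":0,"ax":0,"ay":0,"az":0,"fingers":0.005},{"tx":0,"ty":0,"tz":0,"ax":0,"ay":0,"az":0,"fingers":0.005},{"tx":0,"ty":0,"tz":0,"ax":0,"ay":0,"az":0,"fingers":0.005},{"tx":0,"ty":0,"tz":0,"ax":0,"ay":0,"az":0,"fingers":0.005}]'
```

```text
time_s: 22.05
tcp_pos: [0.466, 0.2082, 0.0173]
eef_rot: [-155.8, 89.9, 20.9]
contact_force: [-0.4, 0.6, 0.6]
gripper_width: 0.0338
time_s: 22.55
tcp_pos: [0.4657, 0.2081, 0.0168]
eef_rot: [-164.7, 89.9, 12.0]
contact_force: [-0.8, 1.4, 2.3]
gripper_width: 0.0096
```

```bash
python3 -m creep '[{"tx":-0.015,"ty":0,"tz":0,"ax":0,"ay":0,"az":0,"fingers":0.005},{"tx":-0.045,"ty":0,"tz":0,"ax":0,"ay":0,"az":0,"fingers":0.005},{"tx":-0.085,"ty":0,"tz":0,"ax":0,"ay":0,"az":0,"fingers":0.005},{"tx":-0.13,"ty":0,"tz":0,"ax":0,"ay":0,"az":0,"fingers":0.005},{"tx":-0.165,"ty":0,"tz":0,"ax":0,"ay":0,"az":0,"fingers":0.005}]'; python3 -m creep '[{"tx":-0.005,"ty":0.01,"tz":0,"ax":0,"ay":0,"az":0,"fingers":0.005},{"tx":-0.005,"ty":0.03,"tz":0,"ax":0,"ay":0,"az":0,"fingers":0.005}]'; python3 - <<'E'
from h import *
plan([.5215,-.2833,.18],-93.4)
cap('wrist','w15');cap('scene','s15')
E
```

```text
time_s: 23.05
tcp_pos: [0.465, 0.2075, 0.1833]
eef_rot: [-169.1, 90.0, 7.6]
contact_force: [0.5, 0.7, -5.5]
gripper_width: 0.0095
time_s: 23.25
tcp_pos: [0.4635, 0.1781, 0.1867]
eef_rot: [-131.0, 89.9, 45.8]
contact_force: [0.1, -0.3, -4.8]
gripper_width: 0.0098
pos [0.4635 0.1781 0.1867] yawy -93.24 shift [ 0.0062  0.4574 -0.084 ] turn [ 0.16 -0.07  0.08] t 23.25 F [ 0.06 -0.31 -4.77] w 0.0098 j6 43.0
```

View pics/s15.png

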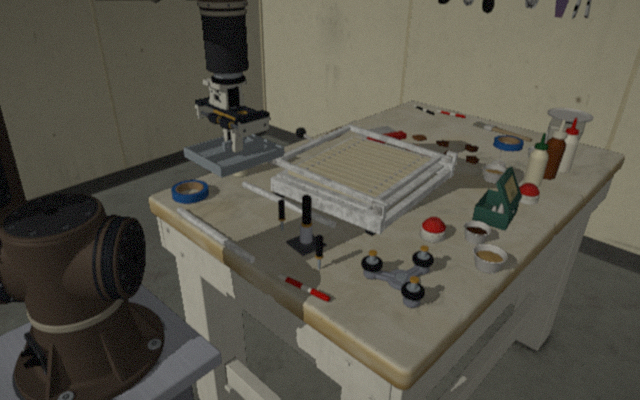

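View pics/w15.png

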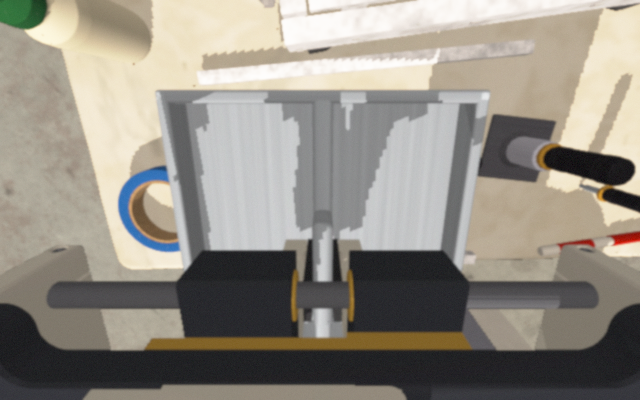

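```bash
python3 -m creep '[{"tx":0,"ty":0.03,"tz":-0.005,"ax":0,"ay":0,"az":0,"fingers":0.005},{"tx":0,"ty":0.07,"tz":-0.013,"ax":0,"ay":0,"az":0,"fingers":0.005},{"tx":0,"ty":0.11,"tz":-0.02,"ax":0,"ay":0,"az":0,"fingers":0.005},{"tx":0,"ty":0.15,"tz":-0.028,"ax":0,"ay":0,"az":0,"fingers":0.005},{"tx":0,"ty":0.19,"tz":-0.035,"ax":0,"ay":0,"az":0,"fingers":0.005}]'; python3 -m creep '[{"tx":0,"ty":0.04,"tz":-0.007,"ax":0,"ay":0,"az":0,"fingers":0.005},{"tx":0,"ty":0.08,"tz":-0.014,"ax":0,"ay":0,"az":0,"fingers":0.005},{"tx":0,"ty":0.12,"tz":-0.021,"ax":0,"ay":0,"az":0,"fingers":0.005},{"tx":0,"ty":0.16,"tz":-0.029,"ax":0,"ay":0,"az":0,"fingers":0.005},{"tx":0,"ty":0.20,"tz":-0.036,"ax":0,"ay":0,"az":0,"fingers":0.005}]'; python3 - <<'E'
from h import *
plan([.5215,-.2833,.12],-93.4)
E
```

```text
time_s: 23.85
tcp_pos: [0.486, -0.0162, 0.1845]
eef_rot: [18.5, 89.8, -164.8]
contact_force: [1.1, 0.5, -4.7]
gripper_width: 0.0095
time_s: 24.35
tcp_pos: [0.5103, -0.2175, 0.1842]
eef_rot: [-12.6, 89.8, 164.1]
contact_force: [1.2, 0.7, -4.7]
gripper_width: 0.0096
pos [ 0.5103 -0.2175  0.1842] yawy -93.34 shift [ 0.0641  0.0651 -0.0153] turn [0.06 0.19 0.04] t 24.35 F [ 1.17  0.7  -4.74] w 0.0096 j6 89.6
```

```bash
python3 -m creep '[{"tx":0.01,"ty":0.035,"tz":-0.008,"ax":0,"ay":0,"az":0,"fingers":0.005},{"tx":0.03,"ty":0.06,"tz":-0.013,"ax":0,"ay":0,"az":0,"fingers":0.005},{"tx":0.06,"ty":0.063,"tz":-0.0135,"ax":0,"ay":0,"az":0,"fingers":0.005},{"tx":0.08,"ty":0.063,"tz":-0.0135,"ax":0,"ay":0,"az":0,"fingers":0.005},{"tx":0.08,"ty":0.063,"tz":-0.0135,"ax":0,"ay":0,"az":0,"fingers":0.005}]'; python3 -m creep '[{"tx":0,"ty":0,"tz":0,"ax":0,"ay":0,"az":0,"fingers":0.005},{"tx":0,"ty":0,"tz":0,"ax":0,"ay":0,"az":0,"fingers":0.005}]'; python3 - <<'E'
from h import *
plan([.5215,-.2833,.0788],-93.4)
cap('wrist','w16');d=cap('top','t16')
cv2.imwrite('pics/t16c.png',cv2.resize(d['pixels'][150:300,340:500],None,fx=4,fy=4,interpolation=3))
E
```

```text
time_s: 24.85
tcp_pos: [0.5175, -0.2789, 0.101]
eef_rot: [-14.6, 89.4, 162.0]
contact_force: [-1.0, -0.2, -4.9]
gripper_width: 0.0097
time_s: 25.05
tcp_pos: [0.5226, -0.2794, 0.1074]
eef_rot: [168.4, 89.9, -14.9]
contact_force: [-0.4, -0.4, -3.6]
gripper_width: 0.0098
pos [ 0.5226 -0.2794  0.1074] yawy -93.26 shift [0.0286 0.004  0.0009] turn [ 0.14 -0.1  -0.02] t 25.05 F [-0.36 -0.39 -3.65] w 0.0098 j6 96.0
```

View pics/w16.png

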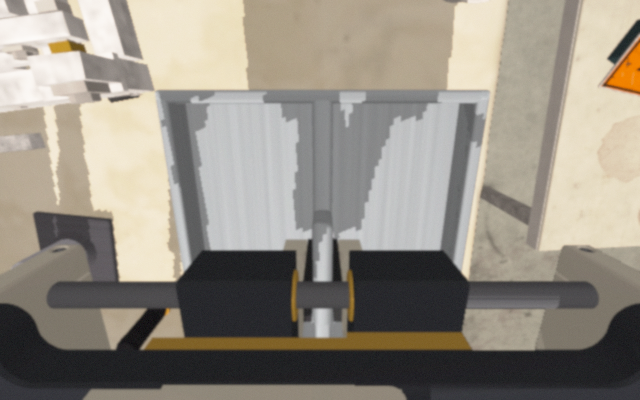

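View pics/t16c.png

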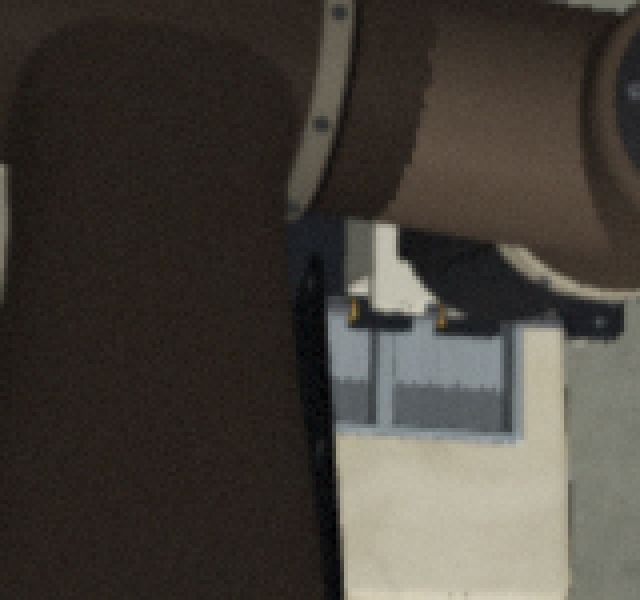

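```bash
python3 -m creep '[{"tx":0.008,"ty":0.004,"tz":0.001,"ax":0,"ay":0,"az":0,"fingers":0.005},{"tx":0.016,"ty":0.004,"tz":0.001,"ax":0,"ay":0,"az":0,"fingers":0.005},{"tx":0.022,"ty":0.004,"tz":0.001,"ax":0,"ay":0,"az":0,"fingers":0.005},{"tx":0.025,"ty":0.004,"tz":0.001,"ax":0,"ay":0,"az":0,"fingers":0.005},{"tx":0.025,"ty":0.004,"tz":0.001,"ax":0,"ay":0,"az":0,"fingers":0.005}]'; python3 - <<'E'
from h import *
plan([.5215,-.2833,.0788],-93.4)
E
python3 -m creep '[{"tx":0.001,"ty":0,"tz":0,"ax":0,"ay":0,"az":0,"fingers":0.005},{"tx":0.001,"ty":0,"tz":0,"ax":0,"ay":0,"az":0,"fingers":0.005},{"tx":0.002,"ty":0,"tz":0,"ax":0,"ay":0,"az":0,"fingers":0.005},{"tx":0.002,"ty":0,"tz":0,"ax":0,"ay":0,"az":0,"fingers":0.005}]';
```

```text
time_s: 25.65
tcp_pos: [0.5205, -0.283, 0.0808]
eef_rot: [-28.4, 90.0, 148.3]
contact_force: [0.2, -1.0, -5.3]
gripper_width: 0.0098
pos [ 0.5205 -0.283   0.0808] yawy -93.29 shift [ 0.002   0.0002 -0.001 ] turn [0.11 0.03 0.02] t 25.65 F [ 0.18 -0.95 -5.3 ] w 0.0098 j6 96.4
time_s: 26.05
tcp_pos: [0.521, -0.2831, 0.0797]
eef_rot: [-176.5, 89.9, 0.2]
contact_force: [0.2, 0.3, -5.0]
gripper_width: 0.0099
```

```bash
for i in 1 2; do python3 -m creep '[{"tx":0.0007,"ty":0,"tz":0,"ax":0,"ay":0,"az":0,"fingers":0.005},{"tx":0.0007,"ty":0,"tz":0,"ax":0,"ay":0,"az":0,"fingers":0.005},{"tx":0.0007,"ty":0,"tz":0,"ax":0,"ay":0,"az":0,"fingers":0.005}]'|grep -E "tcp|force"; done
```

```text
tcp_pos: [0.5209, -0.2831, 0.079]
contact_force: [1.3, -0.3, -4.7]
tcp_pos: [0.5211, -0.2832, 0.0789]
contact_force: [-3.0, 0.8, 4.4]
```

```bash
python3 -m creep '[{"tx":0,"ty":0,"tz":0,"ax":0,"ay":0,"az":0,"fingers":0.05},{"tx":0,"ty":0,"tz":0,"ax":0,"ay":0,"az":0,"fingers":0.05},{"tx":0,"ty":0,"tz":0,"ax":0,"ay":0,"az":0,"fingers":0.05},{"tx":0,"ty":0,"tz":0,"ax":0,"ay":0,"az":0,"fingers":0.05},{"tx":0,"ty":0,"tz":0,"ax":0,"ay":0,"az":0,"fingers":0.05}]'; python3 -m creep '[{"tx":-0.03,"ty":0,"tz":0,"ax":0,"ay":0,"az":0,"fingers":0.05},{"tx":-0.06,"ty":0,"tz":0,"ax":0,"ay":0,"az":0,"fingers":0.05},{"tx":-0.11,"ty":0,"tz":0,"ax":0,"ay":0,"az":0,"fingers":0.05},{"tx":-0.15,"ty":0,"tz":0,"ax":0,"ay":0,"az":0,"fingers":0.05},{"tx":-0.15,"ty":0,"tz":0,"ax":0,"ay":0,"az":0,"fingers":0.05}]'; python3 -m creep '[{"tx":0,"ty":-0.02,"tz":0.05,"ax":0,"ay":0,"az":0,"fingers":0.05},{"tx":0,"ty":-0.02,"tz":0.08,"ax":0,"ay":0,"az":0,"fingers":0.05},{"tx":0,"ty":-0.02,"tz":0.08,"ax":0,"ay":0,"az":0,"fingers":0.05},{"tx":0,"ty":-0.02,"tz":0.08,"ax":0,"ay":0,"az":0,"fingers":0.05},{"tx":0,"ty":-0.02,"tz":0.08,"ax":0,"ay":0,"az":0,"fingers":0.05}]';python3 - <<'E'
from h import *
d=cap('wrist','w17');cap('scene','s17');cap('top','t17')
C=cloud(d); x=C[...,0]-.5215;y=C[...,1]+.2833
m=(abs(x)<.13)&(abs(y)<.13)&(C[...,2]>.058)&(C[...,2]<.074)
m[245:]=0
q=C[m]; A=np.c_[q[:,0]-.5215,q[:,1]+.2833,np.ones(len(q))]
k=np.ones(len(q),bool)
for i in range(6):
    s=np.linalg.lstsq(A[k],q[k,2],rcond=None)[0]; k=abs(A@s-q[:,2])<.003
print('floor plane',s.round(4),'n',k.sum())
w=C[(abs(x)<.13)&(abs(y)<.13)&(C[...,2]>.08)&(C[...,2]<.092)]; print('walls',w.min(0),w.max(0))
E
```

```text
time_s: 27.15
tcp_pos: [0.521, -0.2832, 0.0782]
eef_rot: [178.9, 89.9, -4.4]
contact_force: [-0.5, -0.1, -0.5]
gripper_width: 0.0443
time_s: 27.65
tcp_pos: [0.5238, -0.2844, 0.2351]
eef_rot: [164.3, 89.3, -19.0]
contact_force: [-0.1, 0.6, -0.4]
gripper_width: 0.0496
time_s: 28.15
tcp_pos: [0.4427, -0.2587, 0.2284]
eef_rot: [174.7, 89.9, -8.6]
contact_force: [-0.4, -0.1, 0.1]
gripper_width: 0.05
floor plane [ 0.0003 -0.0018  0.0659] n 23691
walls [ 0.42810857 -0.36845332  0.08001519] [ 0.61496661 -0.19893356  0.09196258]
```

View pics/w17.png

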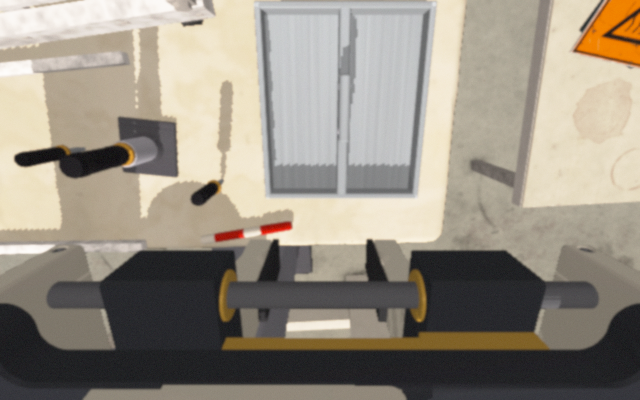

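View pics/s17.png

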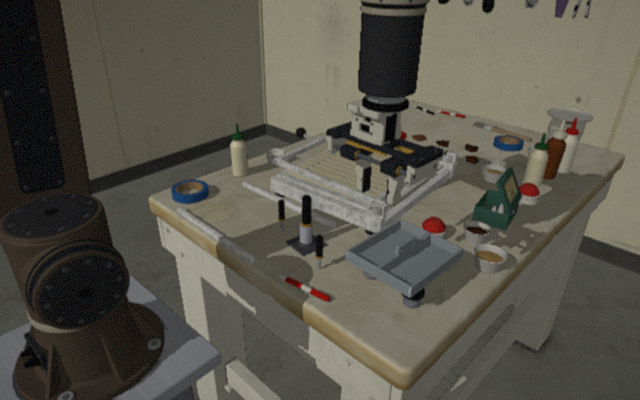

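```bash
python3 -c "
from h import *
d=load('w17')
print('mouth/collar',pt(d,128,155,.058),'top',pt(d,80,162,.13))
print(order.close_job())"
```

```text
mouth/collar [ 0.48568242 -0.04914769  0.058     ] top [ 0.49084536 -0.05349317  0.13      ]
the job is handed in; nothing more can be done
None
```

The job is done and handed in at about 28 s. The tray lies on the three posts and the feeler is back in its rest; the hand-in gave no verdict.

- **Feeling:** I felt all three posts at no more than about 5 N on the tip. The post nearest the robot on the right was about 3.5 mm high, and the other two agreed within about 0.2 mm.
- **Levelling:** After parking the feeler I turned that post's wheel 68° clockwise. The wrist camera then put all three pads at 61.9 mm.
- **Tray:** I carried it by its tab onto the posts and let go. The last wrist picture put its underside at about 61.9 mm, the tilt at about 0.002 rad, and the centre within about 1 mm of the stand's.
- **Feeler:** The last pictures show it upright with its collar on the tube's mouth. One rough reading, taken from eye-picked pixels far off in that picture, put it 7 to 11 mm sideways from where I released it. I could not confirm that reading. It disagrees with the gripper's position at release, which matched the pick-up within 1 mm, and I did not check it further.

The timer and bottle were not touched.

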